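# Load the inspection drawer

### The arm

A 7-joint arm with a two-finger parallel gripper is mounted at the origin on the work surface. World frame = base frame: x ahead of the robot, y to its left, z up, the work surface at z = 0. Lengths are in m, angles in rad, forces in N, time in s.
With the tool pointing down it reaches from about 0.425 to 0.925 m from the base axis. Payload 6.8 kg.
Tool frame: the origin (TCP) lies on the centre line of the jaws, within the pads' length; the fingertips stand 11 mm ahead of it and the grasp point (between the pads) lies 8 mm behind it; z points along the fingers, y is the line along which they close (so a half turn about z gives the same grasp; the last joint's range is limited). The gripper opens to 88 mm and grips with 3 to 60 N. Pads are 20 mm wide; open, the fingers measure 115 mm over their backs; the gripper's body (75 mm by 178 mm) begins 61 mm behind the grasp point.
Start: joints at [-1.442, 0.477, 0.022, 1.555, -0.011, 1.109, -0.083], TCP at [0.158, 0.656, 0.234] pointing down, gripper open.
Joint ranges: [-2.96, 2.96], [-0.34, 2.1], [-1.41, 1.46], [0.24, 2.44], [-1.37, 4.51], [0.17, 1.92], [-2.96, 2.96]. Speed limits (rad/s): [2.39, 2.39, 3.14, 3.14, 3.14, 3.14, 3.14].

### API

Orientations are given as [roll, pitch, yaw] about the fixed x, y, z axes, in that order (R = Rz(yaw) Ry(pitch) Rx(roll)).
In Python, from plant import env gives the robot as it stands. The module is installed in compiled form; this text tells all that it offers.
- The arm moves only by the shell command python3 -m creep 'ROWS'. ROWS is a JSON object of lists of equal length, an entry for each row: "translation": the shift along the tool's x, y, z in cm, a list of three; "rotation": the turn, a rotation vector about the tool's x, y, z in degrees, a list of three; "jaw": the closure, from 0 (fully open) to 1 (shut). In form: {"translation": [[tx, ty, tz], ...], "rotation": [[rx, ry, rz], ...], "jaw": [jaw, ...]}. A call has 1 to 20 rows; each row shifts and turns the commanded pose from where the row before left it, along the tool's axes as they then stand; what a row does not reach is not made up. A row lasts 1/8 s, in which the tool goes at most 62.5 mm and 10.7 degrees, less where a joint would pass 70% of its speed; a pose out of reach is approached as far as the arm can. A call is refused whole if a number of a shift passes 6.25 or a number of a turn 10.7, either way. A call with a gripper value outside its range is refused whole. The fingers move at their own pace and stop on an object; the grip force is fixed at half the most. Time passes only in rows, so rows that do not move let the fingers close. It gives the time, the measured TCP pose, the force, the opening and the grip force at its end, in the units of the state.
- env.state(): the state, without advancing time (a new reading comes with each control period).
- env.camera(name): name is "scene" or "top" or "wrist"; returns a dict with "pixels" (480x640x3 uint8, red, green, blue), "intrinsics" (3x3 intrinsics, pixels), "k1" (the pictures are not rectified: a ray, as slopes to the right and down, at radius r is drawn at 1 + k1 r^2 times it, then the intrinsics apply), "eye" and "orientation" of the camera in the world; the wrist camera has in their place "mount" (4x4, takes a point from camera to tool coordinates, whose origin is the TCP and whose axes are the flange's). Camera axes: x right, y up, looking along -z (the intrinsics and any distortion apply to the point x, -y, -z); pixel columns grow to the right and rows downward; lengths in m; the calibration is good to about 2 mm. A picture is of the moment at which its call begins: read the wrist's pose just before it. There is no depth.
- env.hand_in(): hands the job in; it is judged then, once.
The state is a dict: "time_s": time; "qpos": joint angles; "qvel": joint speeds; "tau": joint torques, N m; "eef_pos": TCP position; "tcp_rot": TCP orientation; "force": force on the tool from outside, world axes, zero at the start; "ft_torque": the same for the moment, N m; "opening": finger opening in m; "grip_force": force on a finger pad.
Only numpy, scipy, OpenCV 4.12 (cv2) and the standard library are available. Lean on these libraries where they do the work, as an engineer would, in place of code of your own. Each camera call takes 0.05 s, during which the arm holds its last target. There are 200 camera calls.

### The job

Put the praline cartons on the bench (three or four of them) into the inspection unit: take the release pin from its blue tray, push it through the yellow-framed hole in the unit's side to trip the spring latch so that the drawer springs out, move the grey test block from the drawer to the black pad on the unit's roof, lying flat, and set each carton lying lengthwise on the floor of a pocket of its own. Only when all are loaded, push the drawer home until it latches; finish with the pin lying wholly inside its tray again, and leave everything else on the bench where it is.

Things in the scene. Friction and masses are not known exactly. Their poses are not given: they have to be found in the camera images.
- pin: The release pin, loose: a square wooden handle 80 long, 24 x 24 mm, with a round steel rod 10 mm thick and 75 mm long on its end. Origin at the handle's centre; +x runs along the rod, whose tip is 115 mm from the origin, and the handle's back end is at x = -40 mm. 90 g. It lies level in its tray at the start.
- pin_tip (a point): The centre of the rod's free end.
- pin_tray: The pin's home, fixed: a shallow blue tray 200 (x) x 120 (y) mm outside, rim 12 mm high, walls and floor 4 mm thick. Origin at the centre of its underside. At the start the pin lies along its x, tip towards +x (roughly the robot's left).
- hole (a point): Centre of the 18 x 18 mm release hole, framed in yellow, in the outer face of the white inspection unit's right side wall (6 mm thick), 50 mm above the bench. Axes are the unit's: x from the drawer's front to the unit's back, y into the hole (push this way), z up. The unit is fixed, 112 (x) x 341 (y) x 90 (z) mm; its back is 76 mm, its front 36 mm from the hole's centre along x.
- latch (a joint): Orange spring latch behind the hole: metres pushed in (unit's +y). At 0 its 22 mm square face is 10 mm behind the wall's outer face; it lets the drawer go between 0.004 and 0.007 (push to about 0.012 to be sure), stop at 0.014. Takes 2 N at first, 3.5 N at the stop, plus up to 1 N of friction; springs back. Its bevelled hook snaps over the drawer's strike when the drawer is pushed home.
- drawer (a joint): Metres the drawer has come out (unit's -x). About 0 latched, 0.105 fully out. Unlatched, a spring drives it out in about 1 s (6 N shut, 4 N out) and keeps it out. To latch it, push it to -0.003 (stop at -0.006) with 10 to 15 N; latched, it stays at 0 when let go, otherwise it springs out again.
- drawer_front (a point): Centre of the front face of the black push bar on the drawer, 45 mm above the bench; the bar is 120 (y) x 30 (z) mm and stands 16 mm proud of the drawer's grey front panel (296 mm wide, from 4 to 82 mm above the bench). Moves with the drawer; axes as the unit's, so push along +x. When shut it is 16 mm in front of the hood.
- pocket1 (a point): Centre of the floor of pocket 1 in the drawer (pockets 1 to 4 run from the hole's side to the other, 74 mm apart). A pocket is 88 (x) x 52 (y) mm, its floor 12 mm above the bench, its blue walls 14 mm high and 22 mm thick between pockets. Moves with the drawer; axes as the unit's. Hidden under the hood when shut; when out, 49 mm in front of the hood.
- pocket2 (a point): Centre of the floor of pocket 2 in the drawer (pockets 1 to 4 run from the hole's side to the other, 74 mm apart). A pocket is 88 (x) x 52 (y) mm, its floor 12 mm above the bench, its blue walls 14 mm high and 22 mm thick between pockets. Moves with the drawer; axes as the unit's. Hidden under the hood when shut; when out, 49 mm in front of the hood.
- pocket3 (a point): Centre of the floor of pocket 3 in the drawer (pockets 1 to 4 run from the hole's side to the other, 74 mm apart). A pocket is 88 (x) x 52 (y) mm, its floor 12 mm above the bench, its blue walls 14 mm high and 22 mm thick between pockets. Moves with the drawer; axes as the unit's. Hidden under the hood when shut; when out, 49 mm in front of the hood.
- pocket4 (a point): Centre of the floor of pocket 4 in the drawer (pockets 1 to 4 run from the hole's side to the other, 74 mm apart). A pocket is 88 (x) x 52 (y) mm, its floor 12 mm above the bench, its blue walls 14 mm high and 22 mm thick between pockets. Moves with the drawer; axes as the unit's. Hidden under the hood when shut; when out, 49 mm in front of the hood.
- test_block: The unit's test block, loose: grey with a green band, 80 (x) x 44 (y) x 40 (z) mm, 150 g, origin at its centre. At the start it lies in pocket 2 of the shut drawer, its x along the pocket's, hidden under the hood.
- pad (a point): Centre of the black pad, 70 (x) x 90 (y) mm, painted on the flat roof of the unit, 90 mm above the bench, between the yellow mark and the red button. Axes as the unit's.
- carton1: A purple praline carton with a gold and a white band, 80 (x) x 44 (y) x 40 (z) mm, 80 to 150 g, origin at its centre, loose on the bench. May be absent.
- carton2: A red praline carton with a gold and a white band, 80 (x) x 44 (y) x 40 (z) mm, 80 to 150 g, origin at its centre, loose on the bench. May be absent.
- carton3: A turquoise praline carton with a gold and a white band, 80 (x) x 44 (y) x 40 (z) mm, 80 to 150 g, origin at its centre, loose on the bench. May be absent.
- carton4: A green praline carton with a gold and a white band, 80 (x) x 44 (y) x 40 (z) mm, 80 to 150 g, origin at its centre, loose on the bench. May be absent.
- phone: Bystander, loose: black phone 150 x 73 x 9 mm, origin under its centre.
- marker: Bystander, loose: marker pen 130 mm long, 17 mm thick.
- bar_stack: Bystander, loose: stack of purple bars 158 x 78 x 44 mm, as one piece, origin under its centre.
- jar: Bystander, loose: jar 60 mm across, 85 mm high, red cap, origin under its centre.
- tape_gun: Bystander, loose: yellow tape dispenser about 200 mm long, 77 mm high, origin under it.
- tape_roll: Bystander, loose: cardboard tape core 90 mm across, 48 mm high, origin under its centre.

How it is judged:
By the outcome, as a careful person would: the job done as asked, in the order asked, and still so for the second after the job is handed in, with the robot touching nothing.
Of carton1, carton2, carton3, carton4 only 3 to 4 are there at a start; the rules pass over those that are not, and their reading is None.
At some moment in a run one of carton1, carton2, carton3, carton4 may be knocked a few centimetres aside while the robot is not near it.
Once in a run the grip may slacken for a moment while it holds something.
It also fails if it takes over 208 s, if anything falls off the work surface, if the arm or the gripper's body presses on something with over 40 N, if the wrist force passes 120 N, or if a joint passes its speed limit or range.

## Working session

There is one attempt and no reset: what is moved stays moved. The work goes in short steps, Python scripts to look and compute and a shell command to move; the robot and the scene stay as the last step left them, time stands still between calls to the robot, and variables do not carry over. Pictures are saved under pics/ and viewed, at most 14 in all, crops included, and the job is handed in when it is done.

```bash
mkdir -p pics; ls; cat > h.py <<'E'
import numpy as np, cv2
from scipy.spatial.transform import Rotation as R
from plant import env
def cam(name, save=None):
    s=env.state(); c=env.camera(name)
    if 'mount' in c:
        M=np.array(c['mount']); T=np.eye(4); T[:3,:3]=rot(s['tcp_rot']); T[:3,3]=s['eef_pos']; W=T@M
        c['e'],c['R']=W[:3,3],W[:3,:3]
    else: c['e']=np.array(c['eye']); c['R']=rot(c['orientation'])
    if save: cv2.imwrite('pics/'+save,c['pixels'][:,:,::-1])
    return c
def rot(o):
    o=np.array(o)
    if o.shape==(3,3): return o
    return R.from_euler('xyz',o).as_matrix() if o.size==3 else R.from_quat(o).as_matrix()
def px2w(c,uv,z):
    K=np.array(c['intrinsics']);k=c['k1']
    out=[]
    for u,v in np.atleast_2d(uv):
        p=cv2.undistortPoints(np.array([[[u,v]]],float),K,np.array([k,0,0,0.]))[0,0]
        d=c['R']@np.array([p[0],-p[1],-1]); e=c['e']
        out.append(e+d*(z-e[2])/d[2])
    return np.array(out)
def w2px(c,P):
    K=np.array(c['intrinsics']);q=(np.atleast_2d(P)-c['e'])@c['R']
    x=np.c_[q[:,0]/-q[:,2],-q[:,1]/-q[:,2]]; x*=1+c['k1']*(x**2).sum(1,keepdims=True)
    return x@K[:2,:2].T+K[:2,2]
def st():
    s=env.state(); print(s['time_s'],np.round(s['eef_pos'],4),np.round(s['tcp_rot'],3),np.round(s['force'],1),round(s['opening'],4),np.round(s['grip_force'],1))
E
python3 - <<'E'
from h import *
import pickle
s=env.state(); print(s)
for n in('top','scene','wrist'):
    c=cam(n,n+'0.png'); pickle.dump(c,open(n+'0.pkl','wb')); print(n,{k:v for k,v in c.items() if k!='pixels'})
E
```

```text
pics
{'time_s': 0.0, 'qpos': array([-1.44213242,  0.47780097,  0.02233541,  1.55644933, -0.01150683,
        1.10930434, -0.08310419]), 'qvel': array([-3.61777248e-04,  9.54431605e-04, -2.66341609e-04,  8.88596614e-05,
       -9.55259358e-04,  9.44682498e-04, -6.67417438e-05]), 'tau': array([ 5.24916516e-06, -5.82867479e+01,  1.53446864e+00, -2.72617954e+01,
       -5.44289954e-02,  1.70067209e-02,  1.85119679e-04]), 'eef_pos': array([0.15819823, 0.65559376, 0.23268195]), 'tcp_rot': array([-3.13976322e+00,  1.28430215e-04,  2.90484709e+00]), 'force': array([0.28919193, 0.66671822, 0.34482102]), 'ft_torque': array([ 0.04033393,  0.03421575, -0.03513122]), 'grip_force': 0.0, 'opening': 0.08805754365409249}
top {'intrinsics': array([[533.07667293,   0.        , 322.81911808],
       [  0.        , 533.07667293, 242.10454448],
       [  0.        ,   0.        ,   1.        ]]), 'k1': -0.043057573272009854, 'eye': array([ 0.26844407, -0.03825245,  1.37214471]), 'orientation': array([ 0.14596478, -0.02490498, -1.56951235]), 'e': array([ 0.26844407, -0.03825245,  1.37214471]), 'R': array([
[... 747 characters left out ...]
 , 380.31670322, 237.1912252 ],
       [  0.        ,   0.        ,   1.        ]]), 'k1': -0.07987004504266261, 'mount': array([[ 4.93145188e-04,  9.58781071e-01,  2.84145412e-01,
         7.80687081e-02],
       [ 9.99999494e-01, -2.23703305e-04, -9.80703656e-04,
         6.55979466e-04],
       [-8.76715834e-04,  2.84145752e-01, -9.58780696e-01,
        -1.51281873e-01],
       [ 0.00000000e+00,  0.00000000e+00,  0.00000000e+00,
         1.00000000e+00]]), 'e': array([0.08256354, 0.67486631, 0.38410018]), 'R': array([[ 2.34125379e-01, -9.32144782e-01, -2.76209002e-01],
       [ 9.72206188e-01,  2.24284795e-01,  6.71674014e-02],
       [-6.60263432e-04, -2.84257694e-01,  9.58747687e-01]])}
```

View pics/top0.png

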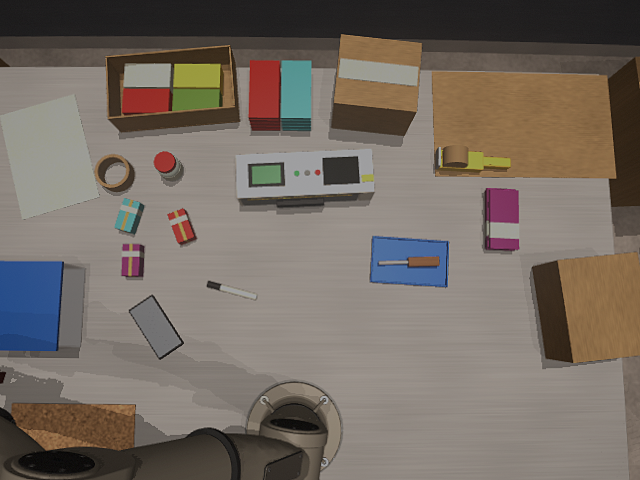

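View pics/scene0.png

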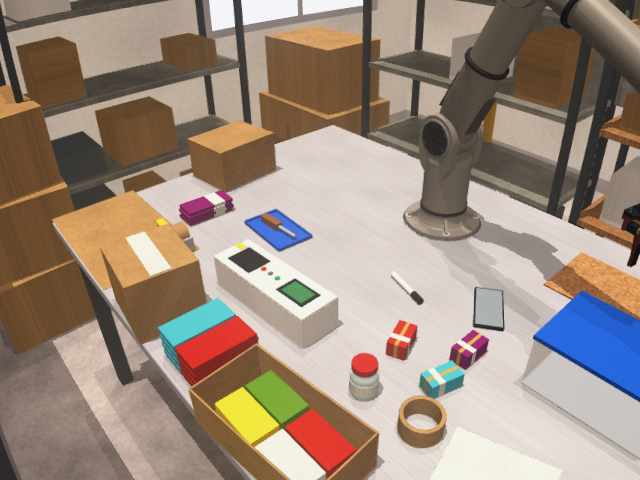

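```bash
python3 - <<'E'
import cv2
i=cv2.imread('pics/top0.png')
cv2.imwrite('pics/cropu.png',cv2.resize(i[140:295,228:456],None,fx=3.5,fy=3.5,interpolation=cv2.INTER_CUBIC))
cv2.imwrite('pics/cropc.png',cv2.resize(i[185:285,90:223],None,fx=6,fy=6,interpolation=cv2.INTER_CUBIC))
E
```

```text
(no output)
```

View pics/cropu.png

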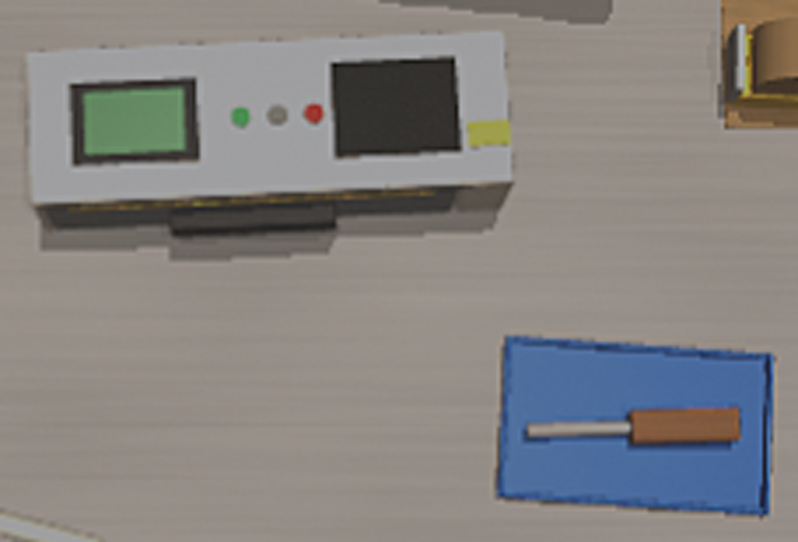

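View pics/cropc.png

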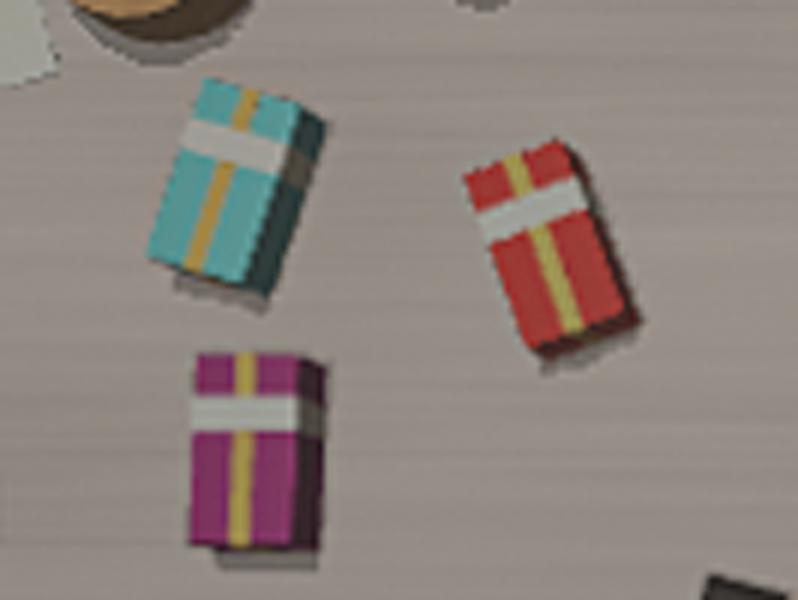

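```bash
python3 - <<'E'
from h import *
import pickle
c=pickle.load(open('top0.pkl','rb'))
def f(n,p,z,s=3.5,o=(228,140)):
    w=px2w(c,np.array(p)/s+o,z)[:,:2]; d=np.diff(np.r_[w,w[:1]],axis=0)
    print(n,'ctr',w.mean(0).round(4),'sides',np.hypot(*d.T).round(4),'ang',np.degrees(np.arctan2(d[:,1],d[:,0])).round(1)); return w
u=f('roof',[(27,53),(503,32),(513,183),(36,205)],.09)
f('pad',[(332,63),(456,56),(461,152),(337,158)],.09)
f('tray',[(507,337),(772,354),(767,515),(498,497)],.012)
print(f('pin',[(740,425),(631,427)],.028)); print(f('rod',[(527,432)],.018))
q=dict(s=6,o=(90,185))
f('turq',[(205,78),(302,102),(240,282),(148,258)],.04,**q)
f('red',[(464,176),(560,142),(632,318),(535,350)],.04,**q)
f('pur',[(197,354),(298,354),(294,548),(189,545)],.04,**q)
print(u)
E
```

```text
roof ctr [ 0.6285 -0.0263] sides [0.3397 0.111  0.3361 0.1109] ang [ -86.9 -177.1   93.1    4.8]
pad ctr [ 0.6369 -0.1157] sides [0.0887 0.0705 0.088  0.0696] ang [ -86.1 -177.6   93.3    3. ]
tray ctr [ 0.419  -0.2965] sides [0.198  0.1198 0.1985 0.1187] ang [-93.4 176.4  86.3  -3.9]
pin ctr [ 0.4168 -0.3295] sides [0.0802 0.0802] ang [ 91.2 -88.8]
[[ 0.41771651 -0.36960441]
 [ 0.41597704 -0.28943909]]
rod ctr [ 0.4131 -0.2146] sides [0.] ang [0.]
[[ 0.413122   -0.21464757]]
turq ctr [0.5316 0.4252] sides [0.0431 0.0806 0.0407 0.0802] ang [-103.7  164.1   75.7  -14.2]
red ctr [0.5037 0.2869] sides [0.0427 0.0823 0.0425 0.0812] ang [ -69.6 -156.2  108.9   24. ]
pur ctr [0.4167 0.4102] sides [0.0425 0.0815 0.0439 0.0803] ang [ -89.7 -178.3   88.7    0.7]
[[ 0.67455232  0.14702154]
 [ 0.69310572 -0.19221605]
 [ 0.58222924 -0.19785033]
 [ 0.56402023  0.13776804]]
```

Top view: three cartons (turquoise, red, purple). The unit, tray and pin all come out at the given sizes. I'll swing over to the tray.

```bash
cat >> h.py <<'E'
def go(x=None,y=None,z=None,yaw=None):
    "shift (cm) and turn (deg) in present tool axes"
    s=env.state(); p=np.array(s['eef_pos']); Rt=rot(s['tcp_rot']); t=np.array([a if a is not None else b for a,b in zip((x,y,z),p)])
    yw=np.degrees(np.arctan2(Rt[1,0],Rt[0,0])) if yaw is None else yaw
    G=R.from_euler('xyz',[180,0,yw],degrees=True).as_matrix()
    print('pos',p.round(4),'rpy',np.degrees(s['tcp_rot']).round(1),'shift cm',((t-p)@Rt*100).round(2),'after turn',((t-p)@G*100).round(2),'turn deg',np.degrees(R.from_matrix(Rt.T@G).as_rotvec()).round(2),'F',s['force'].round(1),'open',round(s['opening'],4))
E
python3 -m creep '{"translation":[[0,0,0],[0,0,0],[0,0,0],[0,0,0],[0,0,0],[0,0,0],[0,0,0],[-3.8,4.9,0],[-3.8,4.9,0],[-3.8,4.9,0],[-3.8,4.9,0],[-3.8,4.9,0],[-3.8,4.9,0],[-3.8,4.9,0],[0,0,0]],"rotation":[[0,0,10.7],[0,0,10.7],[0,0,10.7],[0,0,10.7],[0,0,10.7],[0,0,10.7],[0,0,10.7],[0,0,0],[0,0,0],[0,0,0],[0,0,0],[0,0,0],[0,0,0],[0,0,0],[0,0,0]],"jaw":[0,0,0,0,0,0,0,0,0,0,0,0,0,0,0]}'
python3 -c "
from h import *
go(.45,-.29,.2,91.5)"
```

```text
time_s: 2.02
eef_pos: [0.5133, 0.3935, 0.2338]
tcp_rot: [3.139, 0.003, 1.587]
force: [0.0, 0.1, 0.0]
opening: 0.0879
grip_force: 0.0
pos [0.5133 0.3935 0.2338] rpy [1.799e+02 1.000e-01 9.100e+01] shift cm [-68.23  -7.47   3.54] after turn [-68.16  -8.12   3.38] turn deg [ 0.14  0.15 -0.55] F [0.  0.1 0. ] open 0.0879
```

```bash
python3 -m creep '{"translation":[[-6,0,0],[-6,0,0],[-6,0,0],[-6,0,0],[-6,0,0],[-6,0,0],[-6,0,0],[-6,-1,0.5],[-6,-2,1],[-6,-2,1],[-4,-2.5,1],[-4,0,0],[0,0,0]],"rotation":[[0,0,-0.5],[0,0,0],[0,0,0],[0,0,0],[0,0,0],[0,0,0],[0,0,0],[0,0,0],[0,0,0],[0,0,0],[0,0,0],[0,0,0],[0,0,0]],"jaw":[0,0,0,0,0,0,0,0,0,0,0,0,0]}'
python3 - <<'E'
from h import *
go(.417,-.315,.06,91.5)
import pickle
c=cam('wrist','w1.png'); pickle.dump(c,open('w1.pkl','wb'))
E
```

```text
time_s: 3.65
eef_pos: [0.4573, -0.282, 0.1992]
tcp_rot: [3.142, 0.001, 1.602]
force: [-1.0, 1.1, 0.2]
opening: 0.088
grip_force: 0.0
pos [ 0.4573 -0.282   0.1992] rpy [1.80e+02 1.00e-01 9.18e+01] shift cm [-3.16 -4.13 13.92] after turn [-3.19 -4.11 13.92] turn deg [0.   0.06 0.31] F [-1.   1.1  0.2] open 0.088
```

View pics/w1.png

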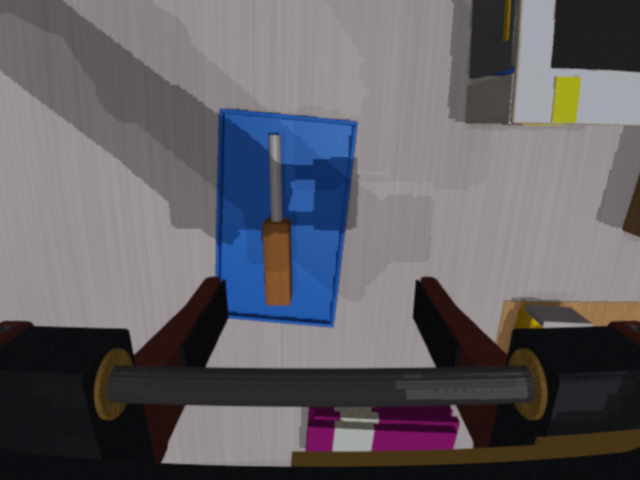

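```bash
python3 - <<'E'
from h import *
import pickle
c=pickle.load(open('w1.pkl','rb'))
h=px2w(c,[(278,304),(277.5,221)],.028); t=px2w(c,[(275,133)],.020)
print(h,t); d=t[0]-h[0]; print('yaw',np.degrees(np.arctan2(d[1],d[0])), np.degrees(np.arctan2(*(h[1]-h[0])[1::-1])),np.linalg.norm((h[1]-h[0])))
u=px2w(c,[(514,123),(638,124)],.09); print(u,np.degrees(np.arctan2(*(u[1]-u[0])[1::-1])))
print('tray',px2w(c,[(221,110),(356,122),(333,326),(218,318)],.012))
E
```

```text
[[ 0.42071371 -0.36524745  0.028     ]
 [ 0.4203253  -0.28520733  0.028     ]] [[ 0.41712459 -0.21072401  0.02      ]]
yaw 91.33057015147688 90.2780330405302 0.0800410631041957
[[ 0.58549063 -0.19592277  0.09      ]
 [ 0.67826672 -0.1901725   0.09      ]] 3.546658829650503
tray [[ 0.36976213 -0.19275863  0.012     ]
 [ 0.48564224 -0.19949102  0.012     ]
 [ 0.47406062 -0.39587669  0.012     ]
 [ 0.35874606 -0.39111295  0.012     ]]
```

```bash
python3 -m creep '{"translation":[[-1.5,-2,2],[-1.5,-2,2],[0,0,5],[0,0,4],[0,0,2],[0,0,0]],"rotation":[[0,0,0.6],[0,0,0],[0,0,0],[0,0,0],[0,0,0],[0,0,0]],"jaw":[0.43,0.43,0.43,0.43,0.43,0.43]}'
python3 -c "
from h import *
go(.418,-.313,.0185,91.2)
cam('wrist','w2.png')"
```

```text
time_s: 4.45
eef_pos: [0.4187, -0.3085, 0.0478]
tcp_rot: [-3.139, -0.003, 1.598]
force: [0.1, 0.3, 0.1]
opening: 0.0503
grip_force: 0.0
pos [ 0.4187 -0.3085  0.0478] rpy [-1.798e+02 -1.000e-01  9.160e+01] shift cm [-0.45 -0.07  2.93] after turn [-0.45 -0.07  2.93] turn deg [-0.15 -0.15  0.38] F [0.1 0.3 0.1] open 0.0503
```

View pics/w2.png

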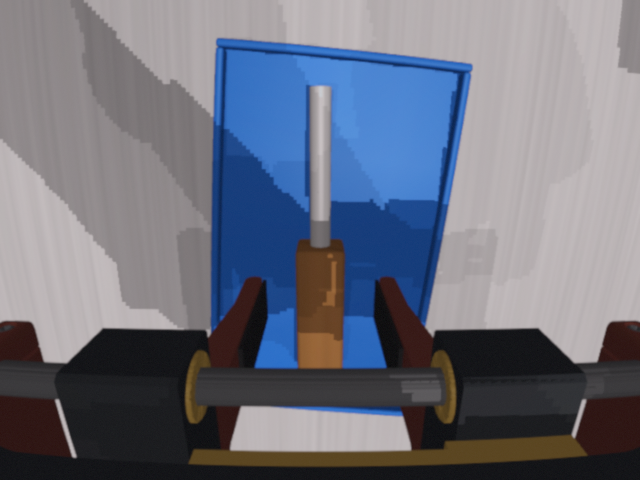

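The pin is centred between the jaws (handle at column 320), so I descend and grip.

```bash
python3 -m creep '{"translation":[[-0.4,0,1.5],[0,0,1.4],[0,0,0],[0,0,0],[0,0,0],[0,0,0],[0,0,0],[0,0,0],[0,0,0]],"rotation":[[0,0,0.4],[0,0,0],[0,0,0],[0,0,0],[0,0,0],[0,0,0],[0,0,0],[0,0,0],[0,0,0]],"jaw":[0.43,0.43,0.43,0.9,0.9,0.9,0.9,0.9,0.9]}'
python3 -m creep '{"translation":[[0,0,-2],[0,0,-3],[0,0,-3],[0,0,0]],"rotation":[[0,0,0],[0,0,0],[0,0,0],[0,0,0]],"jaw":[0.9,0.9,0.9,0.9]}'
python3 - <<'E'
from h import *
import pickle
st(); s=env.state(); pickle.dump(s,open('s3.pkl','wb'))
c=cam('wrist','w3.png'); pickle.dump(c,open('w3.pkl','wb'))
E
```

```text
time_s: 5.62
eef_pos: [0.419, -0.3152, 0.0204]
tcp_rot: [3.141, 0.0, 1.589]
force: [-0.4, 0.2, 6.3]
opening: 0.0236
grip_force: 30.0
time_s: 6.12
eef_pos: [0.4199, -0.3157, 0.1015]
tcp_rot: [3.138, 0.002, 1.589]
force: [0.5, 0.6, -0.4]
opening: 0.0235
grip_force: 30.0
6.125 [ 0.4199 -0.3157  0.1015] [3.138e+00 2.000e-03 1.589e+00] [ 0.5  0.6 -0.4] 0.0235 30.0
```

View pics/w3.png

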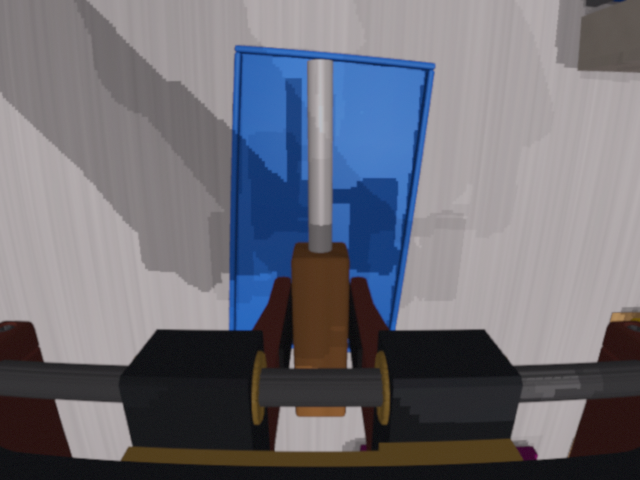

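```bash
python3 - <<'E'
from h import *
import pickle
c=pickle.load(open('w3.pkl','rb')); s=pickle.load(open('s3.pkl','rb'))
p=s['eef_pos'];Rt=rot(s['tcp_rot'])
f=px2w(c,[(320.5,244)],p[2]+.0076); t=px2w(c,[(320,59)],p[2]+.0006)
print('front tool',(f-p)@Rt,'tip tool',(t-p)@Rt, np.linalg.norm((t-f)[0,:2]))
for dz in(-.0244,-.0144,-.0044,.0056): 
    print(dz,w2px(c,p+Rt@np.array([f[0]-p]@Rt)[0]*[1,1,1] if 0 else p+np.array([-.001,.075,0])+(f[0]-p)*[1,1,0]+[0,0,dz+.005]))
E
```

```text
front tool [[ 0.033469    0.00036203 -0.00764934]] tip tool [[ 0.10269582  0.00013483 -0.00075431]] 0.06921666170891462
-0.0244 [[321.24153201  52.32078606]]
-0.0144 [[321.38820771  47.64778041]]
-0.0044 [[321.55513856  42.33504696]]
0.0056 [[321.74680604  36.24247482]]
```

```bash
python3 -m creep '{"translation":[[0,1,-2],[0,3,0],[0,4.5,0],[0,4.5,0],[0,4,0],[0,2.5,0],[0,1.3,0],[0,0,0],[0,0,0]],"rotation":[[0,0,-2.2],[0,0,0],[0,0,0],[0,0,0],[0,0,0],[0,0,0],[0,0,0],[0,0,0],[0,0,0]],"jaw":[0.9,0.9,0.9,0.9,0.9,0.9,0.9,0.9,0.9]}'
python3 - <<'E'
from h import *
import pickle
st(); s=env.state(); pickle.dump(s,open('s4.pkl','wb'))
c=cam('wrist','w4.png'); pickle.dump(c,open('w4.pkl','wb'))
i=cv2.imread('pics/w4.png')[0:300,240:640]; cv2.imwrite('pics/w4c.png',cv2.resize(i,None,fx=2,fy=2))
E
```

```text
time_s: 7.3
eef_pos: [0.625, -0.3043, 0.1197]
tcp_rot: [-3.14, -0.0, 1.626]
force: [-0.3, 0.2, -1.2]
opening: 0.0237
grip_force: 30.0
7.3 [ 0.625  -0.3043  0.1197] [-3.14  -0.     1.626] [-0.3  0.2 -1.2] 0.0237 30.0
```

View pics/w4c.png

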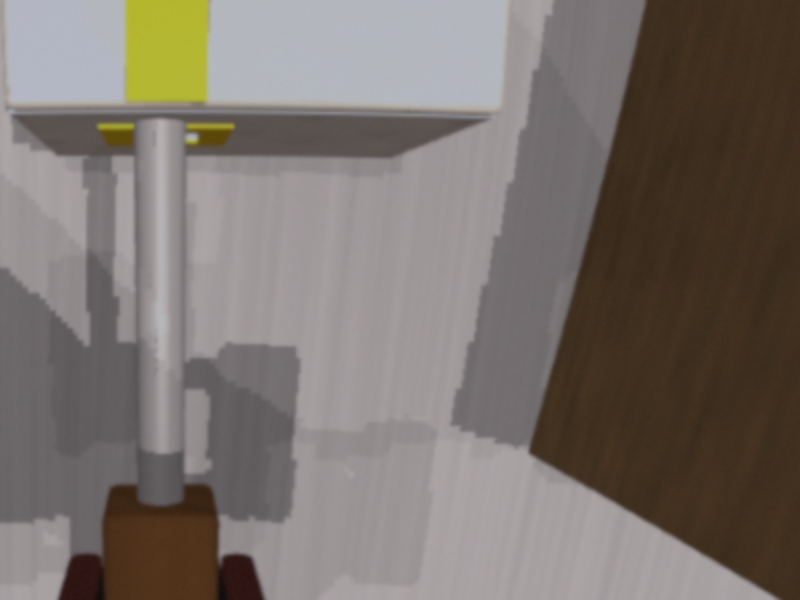

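```bash
python3 - <<'E'
from h import *
import pickle
c=pickle.load(open('w4.pkl','rb')); s=pickle.load(open('s4.pkl','rb')); p=s['eef_pos'];Rt=rot(s['tcp_rot'])
E=px2w(c,[(244,53.5),(489.5,54)],.09); d=E[1]-E[0]; print(E,np.linalg.norm(d),np.degrees(np.arctan2(d[1],d[0])))
ux=d/np.linalg.norm(d); m=px2w(c,[(323.2,52.5)],.09); print('mark',m,'along',(m-E[0])@ux)
hole=E[0]+.036*ux; print('hole from corner',hole)
for z in(.062,.066): print('frame',z,px2w(c,[(323,63.5)],z))
print('tip',px2w(c,[(320,59.5)],p[2]+.0006),(px2w(c,[(320,59.5)],p[2]+.0006)-p)@Rt)
E
```

```text
[[ 0.585393   -0.19623086  0.09      ]
 [ 0.69491883 -0.18928942  0.09      ]] 0.10974557978691737 3.626397971585813
mark [[ 0.62043103 -0.19413864  0.09      ]] along [0.03510021]
hole from corner [ 0.62132091 -0.19395385  0.09      ]
frame 0.062 [[ 0.62052834 -0.19458531  0.062     ]]
frame 0.066 [[ 0.62053942 -0.19518128  0.066     ]]
tip [[ 0.61950492 -0.20193008  0.12028516]] [[ 0.10254167  0.00016133 -0.00057054]]
```

```bash
python3 -m creep '{"translation":[[-0.4,0.16,1.5],[0,0,2.5],[0,0,1.8],[0,0,0.73],[0,0,0],[0,0,0]],"rotation":[[0,0,0],[0,0,0],[0,0,0],[0,0,0],[0,0,0],[0,0,0]],"jaw":[0.9,0.9,0.9,0.9,0.9,0.9]}'
python3 - <<'E'
from h import *
hole=np.array([.6207,-.1943,.0544]); a=np.radians(93.4); t=hole-.1025*np.array([np.cos(a),np.sin(a),0]); print(t)
go(*t,93.4)
E
```

```text
time_s: 8.1
eef_pos: [0.6288, -0.3081, 0.0556]
tcp_rot: [3.14, 0.001, 1.627]
force: [-0.4, 0.6, -0.6]
opening: 0.0239
grip_force: 30.0
[ 0.6267789  -0.29661958  0.0544    ]
pos [ 0.6288 -0.3081  0.0556] rpy [179.9   0.   93.2] shift cm [ 1.15 -0.14  0.12] after turn [ 1.15 -0.14  0.12] turn deg [ 0.06  0.04 -0.17] F [-0.4  0.6 -0.6] open 0.0239
```

```bash
python3 -m creep '{"translation":[[0.2,-0.14,0.12],[0.5,0,0],[0.5,0,0],[0.5,0,0],[0,0,0]],"rotation":[[0,0,0],[0,0,0],[0,0,0],[0,0,0],[0,0,0]],"jaw":[0.9,0.9,0.9,0.9,0.9]}'
python3 -c "
from h import *
go(.6267,-.2966,.0544,93.4)"
```

```text
time_s: 8.72
eef_pos: [0.6262, -0.2899, 0.0536]
tcp_rot: [3.142, -0.0, 1.628]
force: [1.1, 0.9, 0.3]
opening: 0.0238
grip_force: 30.0
pos [ 0.6262 -0.2899  0.0536] rpy [180.   -0.   93.3] shift cm [-0.67  0.01 -0.08] after turn [-0.67  0.01 -0.08] turn deg [ 0.   -0.03 -0.11] F [1.1 0.9 0.3] open 0.0238
```

```bash
python3 -m creep '{"translation":[[0.4,0,-0.05],[0.4,0,0],[0.4,0,0],[0.4,0,0],[0,0,0]],"rotation":[[0,0,0],[0,0,0],[0,0,0],[0,0,0],[0,0,0]],"jaw":[0.9,0.9,0.9,0.9,0.9]}'
python3 -c "
from h import *
go(.6267,-.2966,.0544,93.4)"
```

```text
time_s: 9.35
eef_pos: [0.6251, -0.2745, 0.0542]
tcp_rot: [3.142, 0.0, 1.628]
force: [0.4, -3.3, -0.2]
opening: 0.0239
grip_force: 30.0
pos [ 0.6251 -0.2745  0.0542] rpy [180.    0.   93.3] shift cm [-2.21  0.03 -0.02] after turn [-2.21  0.02 -0.02] turn deg [ 0.    0.   -0.14] F [ 0.4 -3.3 -0.2] open 0.0239
```

```bash
python3 -m creep '{"translation":[[0,0,0],[0,0,0],[0,0,0],[0,0,0],[0,0,0],[0,0,0]],"rotation":[[0,0,0],[0,0,0],[0,0,0],[0,0,0],[0,0,0],[0,0,0]],"jaw":[0.9,0.9,0.9,0.9,0.9,0.9]}'
python3 - <<'E'
from h import *
import pickle
st(); c=cam('top','top1.png'); pickle.dump(c,open('top1.pkl','wb'))
i=cv2.imread('pics/top1.png')
a=cv2.resize(i[140:300,90:490],None,fx=2,fy=2); cv2.imwrite('pics/top1c.png',a)
E
```

```text
time_s: 10.1
eef_pos: [0.6251, -0.2748, 0.0541]
tcp_rot: [3.142, -0.0, 1.627]
force: [1.1, -3.4, -0.1]
opening: 0.024
grip_force: 30.0
10.1 [ 0.6251 -0.2748  0.0541] [ 3.142 -0.     1.627] [ 1.1 -3.4 -0.1] 0.024 30.0
```

View pics/top1c.png

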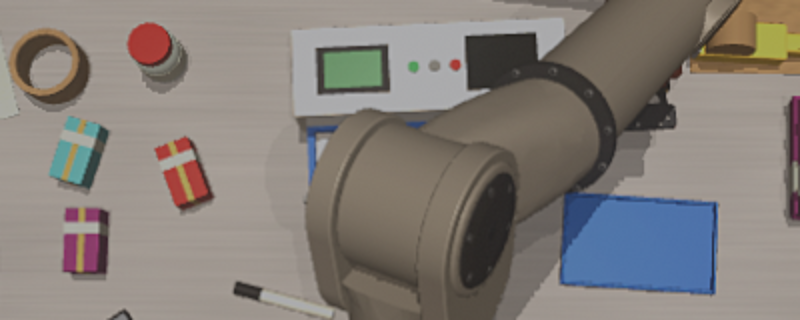

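The drawer is out: its blue wall shows at (312,150) in the crop. Next I withdraw the pin and go back over the tray.

```bash
python3 -m creep '{"translation":[[-1,0,0],[-2,0,0],[-2,0,-1],[0,-1,-2],[0,-3,-1.5],[0,-4.5,0],[0,-4.5,0],[0,-4,0],[0,-2.5,0],[0,-0.8,0],[0,0,0],[0,0,0]],"rotation":[[0,0,0],[0,0,0],[0,0,0],[0,0,2.2],[0,0,0],[0,0,0],[0,0,0],[0,0,0],[0,0,0],[0,0,0],[0,0,0],[0,0,0]],"jaw":[0.9,0.9,0.9,0.9,0.9,0.9,0.9,0.9,0.9,0.9,0.9,0.9]}'
python3 - <<'E'
from h import *
go(.419,-.3152,.0225,90)
c=cam('wrist','w5.png')
import pickle
t=pickle.load(open('top1.pkl','rb'))['pixels']; h=cv2.cvtColor(t,cv2.COLOR_RGB2HSV); m=cv2.inRange(h,(40,90,50),(80,255,255))
n,l,s,ce=cv2.connectedComponentsWithStats(m); print([(ce[i].round(),s[i,4]) for i in range(1,n) if s[i,4]>40])
E
```

```text
time_s: 11.65
eef_pos: [0.4265, -0.3286, 0.0994]
tcp_rot: [3.14, 0.0, 1.59]
force: [0.7, 0.6, -1.7]
opening: 0.0239
grip_force: 30.0
pos [ 0.4265 -0.3286  0.0994] rpy [179.9   0.   91.1] shift cm [ 1.36 -0.73  7.69] after turn [ 1.34 -0.75  7.69] turn deg [0.07 0.02 1.1 ] F [ 0.7  0.6 -1.7] open 0.0239
[(array([195.,  99.]), np.int32(889))]
```

View pics/w5.png

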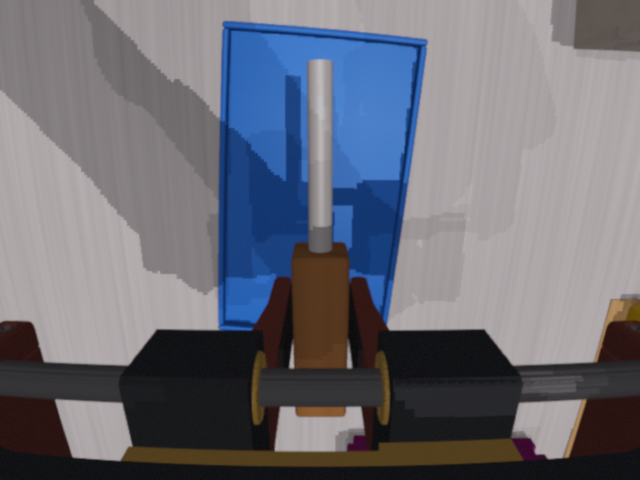

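```bash
python3 -m creep '{"translation":[[0.7,-0.4,2],[0.7,-0.35,3],[0,0,2],[0,0,0.8],[0,0,0],[0,0,0]],"rotation":[[0,0,1],[0,0,0],[0,0,0],[0,0,0],[0,0,0],[0,0,0]],"jaw":[0.9,0.9,0.9,0.9,0.9,0.9]}'
python3 -c "
from h import *
go(.419,-.3152,.0205,90)"
```

```text
time_s: 12.45
eef_pos: [0.418, -0.3152, 0.0215]
tcp_rot: [3.141, 0.001, 1.572]
force: [-0.3, 0.2, -1.4]
opening: 0.024
grip_force: 30.0
pos [ 0.418  -0.3152  0.0215] rpy [180.   0.  90.] shift cm [-0.   0.1  0.1] after turn [-0.   0.1  0.1] turn deg [0.05 0.03 0.04] F [-0.3  0.2 -1.4] open 0.024
```

```bash
python3 -m creep '{"translation":[[0,0.1,0.1],[0,0,0],[0,0,0],[0,0,0],[0,0,-2],[0,0,-4],[0,0,-6],[0,0,-6],[4.9,2.2,0],[5,2.2,0],[5,2.2,0],[5,2.2,0],[5,2.2,0],[0,0,0]],"rotation":[[0,0,0],[0,0,0],[0,0,0],[0,0,0],[0,0,0],[0,0,0],[0,0,0],[0,0,0],[0,0,0],[0,0,0],[0,0,0],[0,0,0],[0,0,0],[0,0,0]],"jaw":[0.9,0.9,0.45,0.45,0.45,0.45,0.45,0.45,0.45,0.45,0.45,0.45,0.45,0.45]}'
python3 -m creep '{"translation":[[0,0,0],[0,0,0],[0,0,0],[0,0,0],[0,0,0],[0,0,0],[0,0,0],[0,0,0],[0,0,0],[0,0,0]],"rotation":[[0,0,-10.4],[0,0,-10.4],[0,0,-10.4],[0,0,-10.4],[0,0,-10.4],[0,0,-10.4],[0,0,-10.4],[0,0,-10.4],[0,0,-10.2],[0,0,0]],"jaw":[0.3,0.3,0.3,0.3,0.3,0.3,0.3,0.3,0.3,0.3]}'
python3 - <<'E'
from h import *
import pickle
go(.528,-.066,.06,183.4)
c=cam('wrist','w6.png'); pickle.dump(c,open('w6.pkl','wb'))
E
```

```text
time_s: 14.2
eef_pos: [0.5297, -0.0608, 0.1999]
tcp_rot: [3.141, -0.001, 1.579]
force: [-0.5, -0.2, -0.1]
opening: 0.0482
grip_force: 0.0
time_s: 15.45
eef_pos: [0.5276, -0.0671, 0.2001]
tcp_rot: [-3.141, -0.0, -3.085]
force: [0.0, -0.3, 0.2]
opening: 0.0615
grip_force: 0.0
pos [ 0.5276 -0.0671  0.2001] rpy [-180.    -0.  -176.8] shift cm [-0.05  0.11 14.01] after turn [-0.04  0.11 14.01] turn deg [-0.01 -0.01 -0.17] F [ 0.  -0.3  0.2] open 0.0615
```

View pics/w6.png

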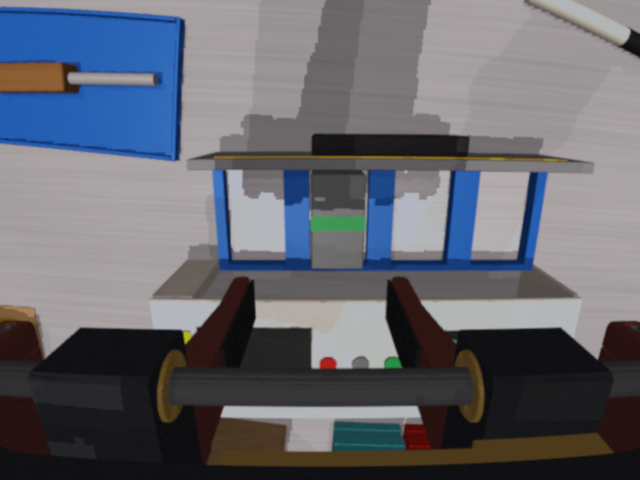

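```bash
python3 - <<'E'
from h import *
import pickle
c=pickle.load(open('w6.pkl','rb'))
print('dividers',px2w(c,[(285.5,220),(310,220),(368,220),(394,220),(449,220),(478,220)],.026).round(4))
print('divider back ends',px2w(c,[(286,262),(309,262),(369,262),(391,262),(446,262),(471,262)],.026).round(4))
print('block',px2w(c,[(311,170),(365,170),(363,268),(312,268)],.052).round(4))
print('hood front roof',px2w(c,[(153,299),(579,298)],.09).round(4))
print('panel top outer',px2w(c,[(190,161),(592,164)],.082).round(4))
a=np.radians(3.4);ux=np.array([np.cos(a),np.sin(a)]);uy=np.array([-ux[1],ux[0]])
for i in range(4): print('pred pocket',i+1,np.array([.6207,-.1943])-.085*ux+(.0595+.074*i)*uy)
print(px2w(c,[(68,77),(156,79)],.02).round(4))
E
```

```text
dividers [[ 0.5321 -0.0966  0.026 ]
 [ 0.5309 -0.075   0.026 ]
 [ 0.528  -0.0239  0.026 ]
 [ 0.5267 -0.0009  0.026 ]
 [ 0.5238  0.0483  0.026 ]
 [ 0.5222  0.0747  0.026 ]]
divider back ends [[ 0.5715 -0.0949  0.026 ]
 [ 0.5703 -0.074   0.026 ]
 [ 0.5672 -0.0194  0.026 ]
 [ 0.5661  0.0008  0.026 ]
 [ 0.5634  0.0516  0.026 ]
 [ 0.5621  0.0752  0.026 ]]
block [[ 0.4842 -0.0759  0.052 ]
 [ 0.4817 -0.0337  0.052 ]
 [ 0.5635 -0.028   0.052 ]
 [ 0.5659 -0.071   0.052 ]]
hood front roof [[ 0.5839 -0.1916  0.09  ]
 [ 0.5656  0.1403  0.09  ]]
panel top outer [[ 0.4788 -0.1611  0.082 ]
 [ 0.4625  0.1296  0.082 ]]
pred pocket 1 [ 0.53232089 -0.13994577]
pred pocket 2 [ 0.52793221 -0.06607602]
pred pocket 3 [0.52354354 0.00779372]
pred pocket 4 [0.51915487 0.08166347]
[[ 0.4184 -0.287   0.02  ]
 [ 0.4187 -0.2092  0.02  ]]
```

```bash
python3 -m creep '{"translation":[[0.17,0.75,2],[0,0.75,4],[0,0,4],[0,0,3],[0,0,2],[0,0,0.8],[0,0,0],[0,0,0],[0,0,0],[0,0,0],[0,0,0]],"rotation":[[0,0,-0.2],[0,0,0],[0,0,0],[0,0,0],[0,0,0],[0,0,0],[0,0,0],[0,0,0],[0,0,0],[0,0,0],[0,0,0]],"jaw":[0.3,0.3,0.3,0.3,0.3,0.3,0.3,0.7,0.7,0.7,0.7]}'
python3 -c "
from h import *
go(.637,-.1157,.2,93.4)"
```

```text
time_s: 16.88
eef_pos: [0.5263, -0.0512, 0.043]
tcp_rot: [-3.141, 0.002, -3.079]
force: [-1.7, -1.3, 5.8]
opening: 0.0438
grip_force: 30.0
pos [ 0.5263 -0.0512  0.043 ] rpy [-1.800e+02  1.000e-01 -1.764e+02] shift cm [-10.67  -7.14 -15.68] after turn [ -7.1   10.67 -15.7 ] turn deg [7.000e-02 8.000e-02 9.021e+01] F [-1.7 -1.3  5.8] open 0.0438
```

```bash
python3 -m creep '{"translation":[[0,0,-2],[0,0,-4],[0,0,-4],[0,0,-2],[-3,-1.9,0],[-4.8,-3.1,0],[-3,-1.9,0],[0,0,0],[0,0,0],[0,0,0],[0,0,0],[0,0,0],[0,0,0],[0,0,0],[0,0,0],[0,0,0],[0,0,0]],"rotation":[[0,0,0],[0,0,0],[0,0,0],[0,0,0],[0,0,0],[0,0,0],[0,0,0],[0,0,10],[0,0,10],[0,0,10],[0,0,10],[0,0,10],[0,0,10],[0,0,10],[0,0,10],[0,0,10],[0,0,0]],"jaw":[0.7,0.7,0.7,0.7,0.7,0.7,0.7,0.7,0.7,0.7,0.7,0.7,0.7,0.7,0.7,0.7,0.7]}'
python3 - <<'E'
from h import *
import pickle
go(.638,-.114,.123,93.4)
c=cam('wrist','w7.png'); pickle.dump(c,open('w7.pkl','wb'))
E
```

```text
time_s: 19.0
eef_pos: [0.6373, -0.1123, 0.1615]
tcp_rot: [-3.14, 0.0, 1.636]
force: [-0.0, 0.9, -1.8]
opening: 0.0442
grip_force: 30.0
pos [ 0.6373 -0.1123  0.1615] rpy [-179.9    0.    93.7] shift cm [-0.17  0.06  3.85] after turn [-0.17  0.06  3.85] turn deg [-0.07  0.    0.35] F [-0.   0.9 -1.8] open 0.0442
```

View pics/w7.png

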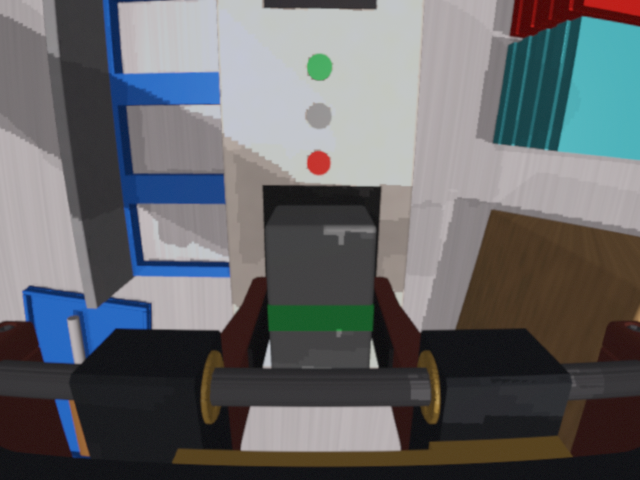

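```bash
python3 - <<'E'
from h import *
import pickle
c=pickle.load(open('w7.pkl','rb'))
e=px2w(c,[(264,186),(380,186)],.09); print(e, 'pad ctr',e.mean(0)-.045*np.array([-.059,.998,0]))
b=px2w(c,[(271,224),(374,224)],.1615+.009); print(b,'block end; TCP', env.state()['eef_pos'])
E
```

```text
[[ 0.60156429 -0.07029473  0.09      ]
 [ 0.66979276 -0.06577263  0.09      ]] pad ctr [ 0.63833352 -0.11294368  0.09      ]
[[ 0.61588332 -0.07169405  0.1705    ]
 [ 0.65564464 -0.06905617  0.1705    ]] block end; TCP [ 0.63738335 -0.11249575  0.16168062]
```

```bash
python3 -m creep '{"translation":[[-0.25,0.08,1.5],[0,0,1.5],[0,0,0.8],[0,0,0.2],[0,0,0],[0,0,0]],"rotation":[[0,0,0.3],[0,0,0],[0,0,0],[0,0,0],[0,0,0],[0,0,0]],"jaw":[0.7,0.7,0.7,0.7,0.7,0.7]}'
python3 -c "
from h import *
st()"
```

```text
time_s: 19.8
eef_pos: [0.639, -0.1155, 0.1225]
tcp_rot: [3.141, 0.0, 1.629]
force: [0.1, 0.2, -1.4]
opening: 0.0436
grip_force: 30.0
19.8 [ 0.639  -0.1155  0.1225] [3.141 0.    1.629] [ 0.1  0.2 -1.4] 0.0436 30.0
```

```bash
python3 -m creep '{"translation":[[0,0,0.15],[0,0,0],[0,0,0],[0,0,0],[0,0,-1.5],[0,0,-4],[0,0,-5],[5.3,-1.2,-1.5],[5.3,-1.2,-1.5],[5.3,-1.2,-1.5],[5.3,-1.2,-1.5],[5.3,-1.2,0],[5.3,-1.2,0],[5.3,-1.2,0],[5.3,-1.2,0],[0,0,0]],"rotation":[[0,0,0],[0,0,0],[0,0,0],[0,0,0],[0,0,0],[0,0,0],[0,0,0],[0,0,0],[0,0,0],[0,0,0],[0,0,0],[0,0,0],[0,0,0],[0,0,0],[0,0,0],[0,0,0]],"jaw":[0.7,0.7,0.25,0.25,0.25,0.25,0.25,0.25,0.25,0.25,0.25,0.25,0.25,0.25,0.25,0.25]}'
python3 -m creep '{"translation":[[0,0,0],[0,0,0],[0,0,0],[0,0,0],[0,0,0],[0,0,0],[0,0,0],[0,0,0],[0,0,0],[0,0,0]],"rotation":[[0,0,-9.6],[0,0,-9.6],[0,0,-9.6],[0,0,-9.6],[0,0,-9.6],[0,0,-9.6],[0,0,-9.6],[0,0,-9.6],[0,0,-9.6],[0,0,0]],"jaw":[0.25,0.25,0.25,0.25,0.25,0.25,0.25,0.25,0.25,0.25]}'
python3 - <<'E'
from h import *
import pickle
go(.504,.287,.1,204)
c=cam('wrist','w8.png'); pickle.dump(c,open('w8.pkl','wb'))
t=cam('top','top2.png'); pickle.dump(t,open('top2.pkl','wb'))
i=cv2.imread('pics/w8.png'); j=cv2.imread('pics/top2.png')[130:250,220:400]
o=np.zeros((600,800,3),np.uint8); o[:480,:640]=i; j=cv2.resize(j,None,fx=1.0,fy=1.0); o[480:600,0:180]=j; cv2.imwrite('pics/w8m.png',o)
E
```

```text
time_s: 21.8
eef_pos: [0.5161, 0.3079, 0.286]
tcp_rot: [-3.141, -0.002, 1.638]
force: [1.1, -0.2, 1.0]
opening: 0.0658
grip_force: 0.0
time_s: 23.05
eef_pos: [0.5189, 0.301, 0.2865]
tcp_rot: [3.141, 0.001, 3.133]
force: [0.1, 0.6, -0.3]
opening: 0.0657
grip_force: 0.0
pos [0.5189 0.301  0.2865] rpy [1.800e+02 1.000e-01 1.795e+02] shift cm [ 1.5  -1.42 18.65] after turn [ 1.93 -0.67 18.65] turn deg [ 1.000e-02  6.000e-02 -2.447e+01] F [ 0.1  0.6 -0.3] open 0.0657
```

View pics/w8m.png

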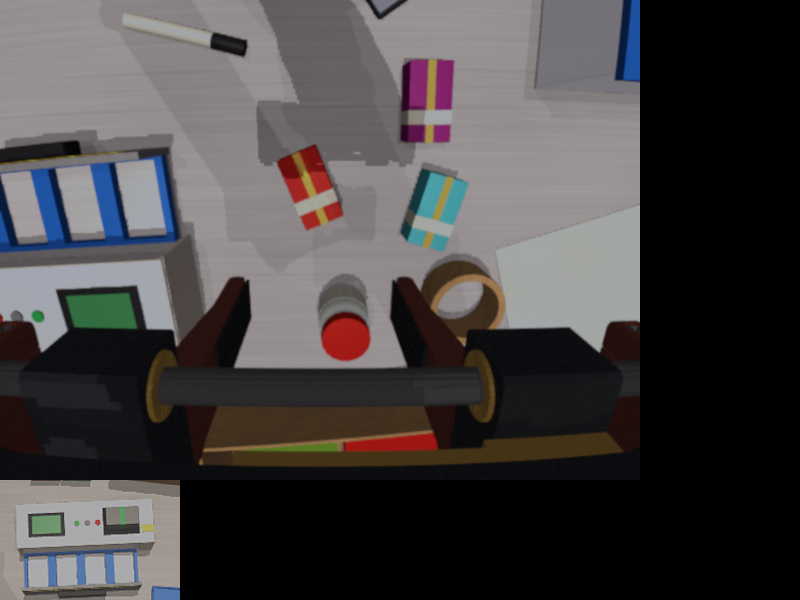

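```bash
cat > fit.py <<'E'
from h import *
from scipy.optimize import minimize
HUE={'pur':[(145,172)],'red':[(0,7),(174,180)],'turq':[(82,100)],'grn':[(55,75)]}
def fit(c,col,guess,z0=0.,size=(.08,.044,.04)):
    h=cv2.cvtColor(c['pixels'],cv2.COLOR_RGB2HSV); m=sum(cv2.inRange(h,(a,90,30),(b,255,255)) for a,b in HUE[col])
    g=w2px(c,[guess[0],guess[1],z0+.02])[0]; r=70 if c['e'][2]<1 else 25
    k=np.zeros_like(m); cv2.circle(k,tuple(int(v) for v in g),r,255,-1); m&=k
    m=cv2.morphologyEx(m,cv2.MORPH_OPEN,np.ones((2,2),np.uint8)); m=cv2.morphologyEx(m,cv2.MORPH_CLOSE,np.ones((15,15),np.uint8))
    n,l,s,ce=cv2.connectedComponentsWithStats(m)
    i=max(range(1,n),key=lambda i:s[i,4]); H=cv2.convexHull(np.argwhere(l==i)[:,::-1].astype(np.float32)+0)
    B=np.array([[x,y,z] for x in(-.5,.5) for y in(-.5,.5) for z in(0,1)])*size
    def cost(q):
        a=np.radians(q[2]); P=np.c_[B[:,0]*np.cos(a)-B[:,1]*np.sin(a)+q[0]/100,B[:,0]*np.sin(a)+B[:,1]*np.cos(a)+q[1]/100,B[:,2]+z0]
        S=cv2.convexHull(w2px(c,P).astype(np.float32)); i,_=cv2.intersectConvexConvex(S,H); return 1-i/(cv2.contourArea(S)+cv2.contourArea(H)-i)
    best=min((minimize(cost,[guess[0]*100,guess[1]*100,guess[2]+d],method='Nelder-Mead',options=dict(initial_simplex=np.array([guess[0]*100,guess[1]*100,guess[2]+d])+np.array([[0,0,0],[1.5,0,0],[0,1.5,0],[0,0,15]]),maxiter=400)) for d in(-12,0,12)),key=lambda r:r.fun)
    print(col,'xy',(best.x[:2]/100).round(4),'yaw',best.x[2].round(1),'IoU',round(1-best.fun,3)); return best.x
E
python3 - <<'E'
from fit import *
import pickle
for f in('w8','top2'):
    c=pickle.load(open(f+'.pkl','rb')); print(f)
    fit(c,'turq',(.5316,.4252,165)); fit(c,'red',(.5037,.2869,204)); fit(c,'pur',(.4167,.4102,179))
E
```

```text
w8
turq xy [0.5342 0.4299] yaw 162.5 IoU 0.938
red xy [0.5075 0.2929] yaw 201.5 IoU 0.977
pur xy [0.4197 0.4139] yaw 180.9 IoU 0.943
top2
turq xy [0.555  0.3713] yaw 237.5 IoU 0.029
red xy [0.5045 0.2887] yaw 204.6 IoU 0.92Traceback (most recent call last):
  File "<stdin>", line 5, in <module>
  File "fit.py", line 10, in fit
    i=max(range(1,n),key=lambda i:s[i,4]); H=cv2.convexHull(np.argwhere(l==i)[:,::-1].astype(np.float32)+0)
ValueError: max() iterable argument is empty
```

```bash
python3 -m creep '{"translation":[[1.1,-0.8,4],[0,0,4],[0,0,5],[0,0,4],[0,0,3],[0,0,0],[0,0,0]],"rotation":[[0,0,0],[0,0,-7.4],[0,0,-7.4],[0,0,-7.4],[0,0,0],[0,0,0],[0,0,0]],"jaw":[0.25,0.25,0.25,0.25,0.25,0.25,0.25]}'
python3 - <<'E'
from fit import *
go(.5075,.2929,.03,201.8)
c=cam('wrist','w9.png')
E
```

```text
time_s: 24.02
eef_pos: [0.508, 0.2947, 0.0869]
tcp_rot: [3.142, 0.002, -2.76]
force: [0.5, -0.1, 0.1]
opening: 0.0659
grip_force: 0.0
pos [0.508  0.2947 0.0869] rpy [ 1.800e+02  1.000e-01 -1.582e+02] shift cm [ 0.12 -0.14  5.69] after turn [ 0.11 -0.14  5.69] turn deg [0.   0.09 0.05] F [ 0.5 -0.1  0.1] open 0.0659
```

```bash
python3 -m creep '{"translation":[[0.1,-0.14,2.5],[0,0,2.2],[0,0,0.9],[0,0,0],[0,0,0],[0,0,0],[0,0,0],[0,0,0]],"rotation":[[0,0,0],[0,0,0],[0,0,0],[0,0,0],[0,0,0],[0,0,0],[0,0,0],[0,0,0]],"jaw":[0.25,0.25,0.25,0.25,0.7,0.7,0.7,0.7]}'
python3 -c "
from h import *
st()"
python3 -m creep '{"translation":[[0,0,-2],[0,0,-4],[0,0,-4],[0,0,-4],[0,0,0],[0,0,0]],"rotation":[[0,0,0],[0,0,6.1],[0,0,6.1],[0,0,6.2],[0,0,0],[0,0,0]],"jaw":[0.7,0.7,0.7,0.7,0.7,0.7]}'
python3 - <<'E'
from fit import *
import pickle
go(.518,.0985,.17,183.4)
s=env.state(); c=cam('wrist','w10.png'); pickle.dump(c,open('w10.pkl','wb'))
p=s['eef_pos']; print('held in hand:'); x=fit(c,'red',(p[0],p[1],183),z0=p[2]-.031)
E
```

```text
time_s: 25.08
eef_pos: [0.5073, 0.2928, 0.0303]
tcp_rot: [3.141, 0.001, -2.759]
force: [-1.0, -0.5, 5.9]
opening: 0.044
grip_force: 30.0
25.075 [0.5073 0.2928 0.0303] [ 3.141e+00  1.000e-03 -2.759e+00] [-1.  -0.5  5.9] 0.044 30.0
time_s: 25.82
eef_pos: [0.5061, 0.2927, 0.1695]
tcp_rot: [-3.142, -0.001, -3.078]
force: [-0.2, 0.4, -0.9]
opening: 0.0435
grip_force: 30.0
pos [0.5061 0.2927 0.1695] rpy [-180.    -0.  -176.4] shift cm [  0.03 -19.46  -0.05] after turn [ -0.04 -19.46  -0.05] turn deg [-0.   -0.04  0.22] F [-0.2  0.4 -0.9] open 0.0435
held in hand:
red xy [0.5202 0.2843] yaw 191.3 IoU 0.263
```

```bash
cat >> fit.py <<'E'
def held(c,p,Rt,col,dz=.031):
    "tool-x of the held carton's forward end: silhouette top = lower edge of its end face"
    h=cv2.cvtColor(c['pixels'],cv2.COLOR_RGB2HSV); m=sum(cv2.inRange(h,(a,90,25),(b,255,255)) for a,b in HUE[col])
    m[330:]=0; n,l,s,ce=cv2.connectedComponentsWithStats(m); i=min((i for i in range(1,n) if s[i,4]>300),key=lambda i:abs(ce[i]-(320,270)).sum())
    print('comp',s[i]); out=[]
    for u in(295,345):
        v=np.argwhere(l[:,u]==i).min(); out.append(((px2w(c,[(u,v)],p[2]-dz)[0]-p)@Rt)[:2].round(4)); print(u,v,out[-1])
E
python3 - <<'E'
from fit import *
import pickle
s=env.state(); c=pickle.load(open('w10.pkl','rb')); held(c,s['eef_pos'],rot(s['tcp_rot']),'red',.0305)
E
```

```text
comp [ 225  203   87  127 6527]
295 203 [ 0.0408 -0.0113]Traceback (most recent call last):
  File "<stdin>", line 3, in <module>
  File "fit.py", line 23, in held
    v=np.argwhere(l[:,u]==i).min(); out.append(((px2w(c,[(u,v)],p[2]-dz)[0]-p)@Rt)[:2].round(4)); print(u,v,out[-1])
    return umr_minimum(a, axis, None, out, keepdims, initial, where)
ValueError: zero-size array to reduction operation minimum which has no identity
```

```bash
python3 -m creep '{"translation":[[0,-3,0],[0,-5,0],[0,-5,0],[0,-4,0],[0,-2.4,0],[0,0,2],[0,0,0],[0,0,0]],"rotation":[[0,0,0.2],[0,0,0],[0,0,0],[0,0,0],[0,0,0],[0,0,0],[0,0,0],[0,0,0]],"jaw":[0.7,0.7,0.7,0.7,0.7,0.7,0.7,0.7]}'
python3 - <<'E'
from fit import *
import pickle
go(.518,.0985,.0445,183.4)
c=cam('wrist','w11.png'); pickle.dump(c,open('w11.pkl','wb'))
s=env.state(); HUE['red']=[(0,7),(174,180)]; 
h=cv2.cvtColor(c['pixels'],cv2.COLOR_RGB2HSV); b=cv2.inRange(h,(100,150,60),(120,255,255))
for v in(150,180,200): 
    r=np.flatnonzero(np.diff(b[v].astype(int))); print(v,r.tolist())
for u in(240,260,380,400):
    r=np.flatnonzero(np.diff(b[:,u].astype(int))); print('col',u,r.tolist())
E
```

```text
time_s: 26.88
eef_pos: [0.5179, 0.0993, 0.1493]
tcp_rot: [-3.141, -0.001, -3.083]
force: [-0.1, 0.5, -0.6]
opening: 0.0436
grip_force: 30.0
pos [0.5179 0.0993 0.1493] rpy [-1.800e+02 -1.000e-01 -1.766e+02] shift cm [-0.02 -0.08 10.48] after turn [-1.000e-02 -8.000e-02  1.048e+01] turn deg [-0.02 -0.06 -0.02] F [-0.1  0.5 -0.6] open 0.0436
150 []
180 []
200 [11, 60, 95, 153, 186, 252, 281, 351, 363]
col 240 [282, 293]
col 260 [180, 276]
col 380 []
col 400 []
```

```bash
python3 - <<'E'
from fit import *
import pickle
c=pickle.load(open('w11.pkl','rb'))
print('floor',px2w(c,[(281.5,200),(351.5,200),(281.5,200)],.012)); print('top left edge of dividers',px2w(c,[(60.5,200),(153.5,200),(252.5,200)],.026))
h=cv2.cvtColor(c['pixels'],cv2.COLOR_RGB2HSV)
for u in(210,230,370,380): # rows through pocket 3 floor: back/front walls
    b=cv2.inRange(h,(100,120,40),(120,255,255))[:,u]; r=np.flatnonzero(np.diff(b.astype(int))); print(u,r.tolist())
E
```

```text
floor [[0.49731639 0.06907654 0.012     ]
 [0.49412521 0.12291175 0.012     ]
 [0.49731639 0.06907654 0.012     ]]
top left edge of dividers [[ 0.50346964 -0.09903864  0.026     ]
 [ 0.49980023 -0.02514016  0.026     ]
 [ 0.49576717  0.04904542  0.026     ]]
210 [281, 294]
230 [281, 294]
370 []
380 []
```

```bash
python3 - <<'E'
from fit import *
import pickle
c=pickle.load(open('w11.pkl','rb'))
w=px2w(c,[(220,281.5)],.012)[0]; ux=np.array([.9982,.0593,0]); print('p3 back floor',w,'center x p3',(w-.044*ux), 'p4',(w-.044*ux)+.074*np.array([-.0593,.998,0]))
print(px2w(c,[(220,294.5)],.026))
E
```

```text
p3 back floor [0.56834596 0.02032502 0.012     ] center x p3 [0.52442516 0.01771582 0.012     ] p4 [0.52003696 0.09156782 0.012     ]
[[0.57335058 0.02373087 0.026     ]]
```

```bash
python3 -m creep '{"translation":[[-0.15,-0.14,2],[0,0,3],[0,0,3],[0,0,2],[0,0,0.4],[0,0,0],[0,0,0]],"rotation":[[0,0,0],[0,0,0],[0,0,0],[0,0,0],[0,0,0],[0,0,0],[0,0,0]],"jaw":[0.7,0.7,0.7,0.7,0.7,0.7,0.7]}'
python3 -c "
from h import *
go(.5195,.0978,.0425,183.4)"
```

```text
time_s: 27.8
eef_pos: [0.5205, 0.0981, 0.0466]
tcp_rot: [3.141, 0.002, -3.083]
force: [0.5, -0.1, -0.5]
opening: 0.0436
grip_force: 30.0
pos [0.5205 0.0981 0.0466] rpy [ 1.800e+02  1.000e-01 -1.767e+02] shift cm [ 0.1  -0.02  0.41] after turn [ 0.1  -0.02  0.41] turn deg [ 0.03  0.1  -0.06] F [ 0.5 -0.1 -0.5] open 0.0436
```

```bash
python3 -m creep '{"translation":[[0.08,0,0.35],[0,0,0],[0,0,0],[0,0,0],[0,0,0],[0,0,-1.5],[0,0,-4],[0,0,-5],[0,0,-5],[0,4,-5],[0,6,-3.5],[0,6,0],[0,4,0],[0,0,0],[0,0,0]],"rotation":[[0,0,0],[0,0,0],[0,0,0],[0,0,0],[0,0,0],[0,0,0],[0,0,0],[0,0,0],[0,0,0],[0,0,0],[0,0,3.4],[0,0,0],[0,0,0],[0,0,0],[0,0,0]],"jaw":[0.7,0.7,0.3,0.3,0.3,0.3,0.3,0.3,0.3,0.3,0.3,0.3,0.25,0.25,0.25]}'
python3 - <<'E'
from fit import *
import pickle
st(); c=cam('wrist','w12.png'); pickle.dump(c,open('w12.pkl','wb'))
fit(c,'red',(.519,.098,183),z0=.012); t=fit(c,'turq',(.5342,.4299,162)); p=fit(c,'pur',(.4197,.4139,181))
go(t[0]/100,t[1]/100,.09,t[2])
E
```

```text
time_s: 29.68
eef_pos: [0.5138, 0.2894, 0.278]
tcp_rot: [-3.141, 0.0, 3.139]
force: [0.5, -0.1, -0.7]
opening: 0.0659
grip_force: 0.0
29.675 [0.5138 0.2894 0.278 ] [-3.141  0.     3.139] [ 0.5 -0.1 -0.7] 0.0659 0.0
red xy [0.5183 0.0984] yaw 187.7 IoU 0.881
turq xy [0.5339 0.43  ] yaw 162.4 IoU 0.938
pur xy [0.4187 0.4137] yaw 177.0 IoU 0.576
pos [0.514  0.2888 0.2779] rpy [-180.     0.   179.8] shift cm [-1.94 14.13 18.79] after turn [ 2.38 14.05 18.79] turn deg [-0.02  0.03 17.46] F [ 0.1 -1.1 -0.2] open 0.066
```

```bash
python3 -m creep '{"translation":[[-0.6,4.7,0],[-0.7,4.7,2],[-0.6,4.7,4],[0,0,4],[0,0,5],[0,0,3.5],[0,0,0],[0,0,0]],"rotation":[[0,0,0],[0,0,0],[0,0,0],[0,0,8.7],[0,0,8.7],[0,0,0],[0,0,0],[0,0,0]],"jaw":[0.25,0.25,0.33,0.33,0.33,0.33,0.33,0.33]}'
python3 - <<'E'
from fit import *
import pickle
go(.534,.43,.0305,162.4)
c=pickle.load(open('w12.pkl','rb'))
h=cv2.cvtColor(c['pixels'],cv2.COLOR_RGB2HSV); m=cv2.inRange(h,(22,60,60),(40,255,255))
g=w2px(c,[.4197,.4139,.02]); print(g); p=c['pixels'][int(g[0,1])-60:int(g[0,1])+60:12,int(g[0,0])-48:int(g[0,0])+48:12]; print(cv2.cvtColor(p,cv2.COLOR_RGB2HSV).tolist()[0][:3]); print(cv2.cvtColor(p,cv2.COLOR_RGB2HSV)[:,:,0])
E
```

```text
time_s: 30.72
eef_pos: [0.5343, 0.4311, 0.0944]
tcp_rot: [3.14, 0.002, 2.835]
force: [-1.4, -0.0, -0.0]
opening: 0.0588
grip_force: 0.0
pos [0.5343 0.4311 0.0944] rpy [1.799e+02 1.000e-01 1.625e+02] shift cm [ 0.   -0.13  6.39] after turn [-0.01 -0.12  6.39] turn deg [0.1  0.09 0.06] F [-1.4 -0.  -0. ] open 0.0588
[[439.18858596 109.80551822]]
[[176, 12, 152], [175, 10, 152], [171, 12, 153]]
[[176 175 171 171 175 175 175   0]
 [175 171 175 175 171 176 171 176]
 [170 175 163 158 158   3 158 176]
 [174 175 166 158 158 166 158 174]
 [174   0 160 158 158 159 158 171]
 [174   0 159 158 159 158 158   0]
 [168 175  15  50  53  80  90 175]
 [175 174 159 158 178 158 158 175]
 [173 173 159 158  19 158 161 175]
 [174 174 170 170 171 175 176 173]]
```

```bash
python3 -m creep '{"translation":[[0,-0.12,2.5],[0,0,2.7],[0,0,1.15],[0,0,0],[0,0,0],[0,0,0],[0,0,0],[0,0,0]],"rotation":[[0,0,0],[0,0,0],[0,0,0],[0,0,0],[0,0,0],[0,0,0],[0,0,0],[0,0,0]],"jaw":[0.33,0.33,0.33,0.33,0.7,0.7,0.7,0.7]}'
python3 -m creep '{"translation":[[0,0,-2],[0,0,-4],[0,0,-4],[0,0,-4],[0,0,0],[0,0,0]],"rotation":[[0,0,0],[0,0,-7],[0,0,-7],[0,0,-7],[0,0,0],[0,0,0]],"jaw":[0.7,0.7,0.7,0.7,0.7,0.7]}'
python3 - <<'E'
from fit import *
import pickle
s=env.state(); c=cam('wrist','w13.png'); pickle.dump(c,open('w13.pkl','wb'))
go(.524,.0245,.17,183.4)
held(c,s['eef_pos'],rot(s['tcp_rot']),'turq',.0305)
E
```

```text
time_s: 31.72
eef_pos: [0.533, 0.4303, 0.0302]
tcp_rot: [3.141, 0.001, 2.836]
force: [-1.4, -2.3, 6.1]
opening: 0.0438
grip_force: 29.9
time_s: 32.48
eef_pos: [0.532, 0.4303, 0.1689]
tcp_rot: [3.141, -0.0, -3.081]
force: [0.2, -0.6, -1.7]
opening: 0.0438
grip_force: 29.9
pos [0.5316 0.4301 0.1679] rpy [-1.799e+02 -1.000e-01 -1.765e+02] shift cm [  3.22 -40.44  -0.16] after turn [  3.16 -40.44  -0.21] turn deg [-0.06 -0.09  0.08] F [ 0.3 -0.6 -2.1] open 0.0442
comp [ 329  209   46  121 5175]Traceback (most recent call last):
  File "<stdin>", line 5, in <module>
  File "fit.py", line 23, in held
    v=np.argwhere(l[:,u]==i).min(); out.append(((px2w(c,[(u,v)],p[2]-dz)[0]-p)@Rt)[:2].round(4)); print(u,v,out[-1])
    return umr_minimum(a, axis, None, out, keepdims, initial, where)
ValueError: zero-size array to reduction operation minimum which has no identity
```

```bash
python3 -m creep '{"translation":[[0.4,-4,0],[0.4,-5,0],[0.5,-5.5,0],[0.5,-5.5,0],[0.5,-5.5,0],[0.5,-5.5,0],[0.4,-5,0],[0.2,-3,0],[0,-1.5,0],[0,0,2],[0,0,0],[0,0,0]],"rotation":[[0,0,0],[0,0,0],[0,0,0],[0,0,0],[0,0,0],[0,0,0],[0,0,0],[0,0,0],[0,0,0],[0,0,0],[0,0,0],[0,0,0]],"jaw":[0.7,0.7,0.7,0.7,0.7,0.7,0.7,0.7,0.7,0.7,0.7,0.7]}'
cat > chk.py <<'E'
from fit import *
import sys
def chk(col,f):
    s=env.state(); c=cam('wrist',f); p=s['eef_pos'];Rt=rot(s['tcp_rot'])
    h=cv2.cvtColor(c['pixels'],cv2.COLOR_RGB2HSV); m=sum(cv2.inRange(h,(a,90,25),(b,255,255)) for a,b in HUE[col]); m[330:]=0; m[:,:240]=0; m[:,400:]=0
    for u in(290,300,340,350):
        r=np.flatnonzero(m[:,u]); r=r[r>150]; print(u,r.min(),((px2w(c,[(u,r.min())],p[2]-.0305)[0]-p)@Rt).round(4)[:2])
    w=np.flatnonzero(m[225]); print('row225 cols',w.min(),w.max(),'lower edge',[int(np.flatnonzero(m[v]).min()) if m[v].any() else -1 for v in (200,205,210,215,220)],[int(np.flatnonzero(m[v]).max()) if m[v].any() else -1 for v in (200,205,210,215,220)])
    b=cv2.inRange(h,(100,150,60),(120,255,255)); r=np.flatnonzero(np.diff(b[200].astype(int))); print('blue row200',r.tolist(),px2w(c,[(u+.5,200) for u in r],.026)[:,1].round(4))
E
python3 - <<'E'
from chk import *
go(.5224,.024,.0445,183.4); chk('turq','w14.png')
E
```

```text
time_s: 34.02
eef_pos: [0.5235, 0.025, 0.1489]
tcp_rot: [-3.142, -0.001, -3.079]
force: [-0.2, -0.7, -0.6]
opening: 0.0437
grip_force: 29.9
pos [0.5235 0.025  0.1489] rpy [-180.    -0.  -176.4] shift cm [ 0.11 -0.09 10.44] after turn [ 0.12 -0.09 10.44] turn deg [-0.   -0.03  0.2 ] F [-0.2 -0.7 -0.6] open 0.0437
290 210 [ 0.0378 -0.014 ]
300 210 [ 0.0378 -0.0091]
340 209 [0.0383 0.0105]
350 209 [0.0383 0.0154]
row225 cols 268 372 lower edge [-1, -1, 275, 272, 270] [-1, -1, 364, 367, 369]
blue row200 [76, 96, 154, 187, 252, 282, 352, 382, 462, 464] [-0.1599 -0.1438 -0.0985 -0.0735 -0.0253 -0.0033  0.0479  0.0698  0.1293
  0.1308]
```

```bash
python3 -m creep '{"translation":[[0.15,-0.1,2],[0,0,3],[0,0,3],[0,0,2],[0,0,0.5],[0,0,0],[0,0,0]],"rotation":[[0,0,0.2],[0,0,0],[0,0,0],[0,0,0],[0,0,0],[0,0,0],[0,0,0]],"jaw":[0.7,0.7,0.7,0.7,0.7,0.7,0.7]}'
python3 -c "
from h import *
go(.522,.0239,.0425,183.4)"
```

```text
time_s: 34.95
eef_pos: [0.5228, 0.0232, 0.0449]
tcp_rot: [3.141, 0.002, -3.083]
force: [0.1, -0.7, -2.3]
opening: 0.044
grip_force: 29.9
pos [0.5228 0.0232 0.0449] rpy [ 1.800e+02  1.000e-01 -1.767e+02] shift cm [0.08 0.08 0.24] after turn [0.08 0.08 0.24] turn deg [ 0.02  0.1  -0.06] F [ 0.1 -0.7 -2.3] open 0.044
```

```bash
python3 -m creep '{"translation":[[0.05,0.05,0.2],[0,0,0],[0,0,0],[0,0,0],[0,0,0],[0,0,-1.5],[0,0,-4],[0,0,-5],[0,0,-5],[0,4,-5],[0,6,-3.5],[0,6,0],[0,6,0],[0,6,0],[0,4,0],[0,0,0],[0,0,0]],"rotation":[[0,0,0],[0,0,0],[0,0,0],[0,0,0],[0,0,0],[0,0,0],[0,0,0],[0,0,0],[0,0,0],[0,0,0],[0,0,3.4],[0,0,0],[0,0,0],[0,0,0],[0,0,0],[0,0,0],[0,0,0]],"jaw":[0.7,0.7,0.3,0.3,0.3,0.3,0.3,0.3,0.3,0.3,0.3,0.3,0.3,0.3,0.25,0.25,0.25]}'
python3 - <<'E'
from fit import *
import pickle
st(); c=cam('wrist','w15.png'); pickle.dump(c,open('w15.pkl','wb'))
h=cv2.cvtColor(c['pixels'],cv2.COLOR_RGB2HSV); 
for nm,z,g in(('red',.012,(.5195,.0978,183)),('turq',.012,(.524,.024,183)),('pur',0,(.4197,.4139,181))):
    try: x=fit(c,nm,g,z0=z)
    except Exception as e: print(nm,e)
go(x[0]/100,x[1]/100,.09,x[2])
m=cv2.inRange(h,(145,90,30),(172,255,255)); n,l,s,ce=cv2.connectedComponentsWithStats(m); print([s[i].tolist() for i in range(1,n) if s[i,4]>30], w2px(c,[.42,.414,.02]))
E
```

```text
time_s: 37.08
eef_pos: [0.5166, 0.3349, 0.2778]
tcp_rot: [-3.141, 0.0, 3.139]
force: [0.2, -0.8, -0.4]
opening: 0.0659
grip_force: 0.0
37.075 [0.5166 0.3349 0.2778] [-3.141  0.     3.139] [ 0.2 -0.8 -0.4] 0.0659 0.0
red xy [0.5181 0.0983] yaw 187.3 IoU 0.872
turq xy [0.5251 0.0182] yaw 183.7 IoU 0.928
pur xy [0.4185 0.4135] yaw 177.7 IoU 0.577
pos [0.5168 0.3344 0.2778] rpy [-180.     0.   179.8] shift cm [ 9.87  7.89 18.77] after turn [10.15  7.51 18.78] turn deg [-0.03  0.03  2.14] F [-0.3 -0.3 -0.5] open 0.0662
[[373, 61, 23, 52, 1126], [404, 61, 19, 51, 877], [372, 128, 22, 18, 378], [403, 128, 17, 17, 280], [66, 170, 9, 40, 47]] [[395.94375163 106.61577116]]
```

```bash
sed -i 's/np.ones((15,15)/np.ones((25,25)/' fit.py; python3 - <<'E'
from fit import *
import pickle
c=pickle.load(open('w15.pkl','rb'))
x=fit(c,'pur',(.4197,.4139,181)); go(x[0]/100,x[1]/100,.09,x[2])
E
```

```text
pur xy [0.4193 0.4137] yaw 180.2 IoU 0.952
pos [0.5168 0.3344 0.2778] rpy [-180.     0.   179.8] shift cm [ 9.79  7.91 18.77] after turn [ 9.73  7.97 18.78] turn deg [-0.03  0.03 -0.39] F [-0.3 -0.3 -0.5] open 0.0662
```

```bash
python3 -m creep '{"translation":[[4.8,4,0],[5,4,2],[0,0,5],[0,0,5],[0,0,5],[0,0,1.8],[0,0,0],[0,0,0]],"rotation":[[0,0,-0.4],[0,0,0],[0,0,0],[0,0,0],[0,0,0],[0,0,0],[0,0,0],[0,0,0]],"jaw":[0.25,0.25,0.3,0.3,0.3,0.3,0.3,0.3]}'
python3 - <<'E'
from fit import *
go(.4195,.4138,.0305,180.4)
E
```

```text
time_s: 38.12
eef_pos: [0.423, 0.4141, 0.0926]
tcp_rot: [3.139, 0.002, -3.137]
force: [0.7, -0.1, -0.4]
opening: 0.0617
grip_force: 0.0
pos [0.423  0.4141 0.0926] rpy [ 1.799e+02  1.000e-01 -1.797e+02] shift cm [ 0.36 -0.04  6.21] after turn [ 0.35 -0.02  6.21] turn deg [ 0.14  0.12 -0.11] F [ 0.7 -0.1 -0.4] open 0.0617
```

```bash
python3 -m creep '{"translation":[[0.33,0,2.5],[0,0,2.7],[0,0,1],[0,0,0],[0,0,0],[0,0,0],[0,0,0],[0,0,0]],"rotation":[[0,0,0],[0,0,0],[0,0,0],[0,0,0],[0,0,0],[0,0,0],[0,0,0],[0,0,0]],"jaw":[0.3,0.3,0.3,0.3,0.7,0.7,0.7,0.7]}'
python3 -m creep '{"translation":[[0,0,-2],[0,0,-4],[0,0,-4],[0,0,-4],[0,0,0],[0,0,0]],"rotation":[[0,0,0],[0,0,-3],[0,0,0],[0,0,0],[0,0,0],[0,0,0]],"jaw":[0.7,0.7,0.7,0.7,0.7,0.7]}'
python3 - <<'E'
from chk import *
go(.528,-.050,.17,183.4)
chk('pur','w16.png')
E
```

```text
time_s: 39.12
eef_pos: [0.4188, 0.4136, 0.0296]
tcp_rot: [3.141, 0.001, -3.136]
force: [-0.3, -0.6, 6.3]
opening: 0.0437
grip_force: 30.0
time_s: 39.88
eef_pos: [0.4178, 0.4131, 0.1685]
tcp_rot: [-3.141, -0.0, -3.083]
force: [0.3, -0.3, -2.2]
opening: 0.0438
grip_force: 30.0
pos [0.4178 0.4131 0.1685] rpy [-180.    -0.  -176.7] shift cm [ -8.3  -46.87  -0.14] after turn [ -8.25 -46.88  -0.15] turn deg [-0.01 -0.03 -0.06] F [ 0.3 -0.3 -2.2] open 0.0438
290 207 [ 0.0393 -0.0139]
300 206 [ 0.0398 -0.009 ]
340 207 [0.0393 0.0105]
350 207 [0.0393 0.0153]
row225 cols 266 374 lower edge [-1, -1, 275, 272, 269] [-1, -1, 366, 368, 371]
blue row200 [564] [0.6108]
```

```bash
python3 -m creep '{"translation":[[-0.6,-3.5,0],[-0.9,-5,0],[-1,-5.5,0],[-1,-5.5,0],[-1,-5.5,0],[-1,-5.5,0],[-1,-5.5,0],[-0.9,-5,0],[-0.6,-3.9,0],[-0.3,-2,0],[0,0,2],[0,0,0],[0,0,0]],"rotation":[[0,0,0],[0,0,0],[0,0,0],[0,0,0],[0,0,0],[0,0,0],[0,0,0],[0,0,0],[0,0,0],[0,0,0],[0,0,0],[0,0,0],[0,0,0]],"jaw":[0.7,0.7,0.7,0.7,0.7,0.7,0.7,0.7,0.7,0.7,0.7,0.7,0.7]}'
python3 - <<'E'
from chk import *
go(.5278,-.050,.0445,183.4); chk('pur','w17.png')
E
```

```text
time_s: 41.55
eef_pos: [0.5281, -0.0497, 0.1483]
tcp_rot: [-3.142, -0.001, -3.083]
force: [0.4, -0.0, -0.7]
opening: 0.0436
grip_force: 30.0
pos [ 0.5281 -0.0497  0.1483] rpy [-1.800e+02 -1.000e-01 -1.766e+02] shift cm [ 1.000e-02 -3.000e-02  1.038e+01] after turn [ 0.03 -0.03 10.38] turn deg [-0.01 -0.08 -0.04] F [ 0.4 -0.  -0.7] open 0.0436
290 207 [ 0.0393 -0.0139]
300 207 [ 0.0393 -0.009 ]
340 207 [0.0393 0.0105]
350 207 [0.0393 0.0153]
row225 cols 267 374 lower edge [-1, -1, 274, 272, 269] [-1, -1, 366, 369, 371]
blue row200 [172, 188, 253, 283, 353, 383, 462, 483] [-0.1592 -0.1472 -0.099  -0.0771 -0.026  -0.0041  0.0546  0.0705]
```

```bash
python3 -m creep '{"translation":[[0.1,0,2],[0,0,3],[0,0,3],[0,0,2],[0,0,0.4],[0,0,0],[0,0,0]],"rotation":[[0,0,0],[0,0,0],[0,0,0],[0,0,0],[0,0,0],[0,0,0],[0,0,0]],"jaw":[0.7,0.7,0.7,0.7,0.7,0.7,0.7]}'
python3 -c "
from h import *
go(.5278,-.0498,.042,183.4)"
```

```text
time_s: 42.48
eef_pos: [0.5282, -0.05, 0.0456]
tcp_rot: [3.142, 0.002, -3.083]
force: [-0.2, -0.4, -1.0]
opening: 0.0437
grip_force: 30.0
pos [ 0.5282 -0.05    0.0456] rpy [ 1.800e+02  1.000e-01 -1.767e+02] shift cm [0.04 0.02 0.36] after turn [0.04 0.03 0.36] turn deg [ 0.    0.11 -0.06] F [-0.2 -0.4 -1. ] open 0.0437
```

```bash
python3 -m creep '{"translation":[[0,0,0.3],[0,0,0],[0,0,0],[0,0,0],[0,0,0],[0,0,-1.5],[0,0,-4],[0,0,-5],[0,0,-5],[-2,3.5,-3],[-2,3.5,0],[0,0,0],[0,0,0]],"rotation":[[0,0,0],[0,0,0],[0,0,0],[0,0,0],[0,0,0],[0,0,0],[0,0,0],[0,0,0],[0,0,0],[0,0,0],[0,0,0],[0,0,0],[0,0,0]],"jaw":[0.7,0.7,0.3,0.3,0.3,0.3,0.3,0.3,0.3,0.3,0.3,0.3,0.3]}'
python3 - <<'E'
from fit import *
import pickle
st(); c=cam('wrist','w18.png'); pickle.dump(c,open('w18.pkl','wb'))
fit(c,'red',(.5195,.0978,183),z0=.012);fit(c,'turq',(.524,.024,183),z0=.012);fit(c,'pur',(.528,-.05,183),z0=.012)
h=cv2.cvtColor(c['pixels'],cv2.COLOR_RGB2HSV); b=cv2.inRange(h,(100,150,60),(120,255,255))
for v in(200,220): 
    r=np.flatnonzero(np.diff(b[v].astype(int))); print(v,r.tolist(),px2w(c,[(u+.5,v) for u in r],.026)[:,1].round(4))
E
```

```text
time_s: 44.1
eef_pos: [0.5628, 0.0213, 0.2269]
tcp_rot: [-3.141, -0.0, -3.084]
force: [0.3, -0.3, 0.2]
opening: 0.0621
grip_force: 0.0
44.1 [0.5628 0.0213 0.2269] [-3.141 -0.    -3.084] [ 0.3 -0.3  0.2] 0.0621 0.0
red xy [0.5179 0.0991] yaw 184.5 IoU 0.941
turq xy [0.5235 0.0257] yaw 183.6 IoU 0.985
pur xy [ 0.5277 -0.0482] yaw 182.2 IoU 0.961
200 [133, 146, 196, 215, 273, 296, 351, 373, 436, 438] [-0.157  -0.1441 -0.0954 -0.0772 -0.0222 -0.0006  0.051   0.0717  0.1315
  0.1334]
220 [136, 436] [-0.1555  0.1343]
```

```bash
python3 -m creep '{"translation":[[4.5,-1,0],[4.5,-1.1,0],[4.5,-1.1,0],[0,0,0],[0,0,0]],"rotation":[[0,0,0],[0,0,0],[0,0,0],[0,0,0],[0,0,0]],"jaw":[1,1,1,1,1]}'
python3 - <<'E'
from fit import *
import pickle
go(.432,-.0185,.046,183.4)
c=cam('wrist','w19.png'); pickle.dump(c,open('w19.pkl','wb'))
t=cam('top','top3.png'); pickle.dump(t,open('top3.pkl','wb'))
g=cv2.cvtColor(c['pixels'],cv2.COLOR_RGB2GRAY)
P=[[.4542,-.0172,.06]]; u=w2px(c,P)[0]; print('pred bar top front',u)
if 5<u[0]<635 and u[1]<470: print(g[max(0,int(u[1])-40):int(u[1])+40:3,int(u[0])].tolist(), int(u[1])-40)
E
```

```text
time_s: 44.78
eef_pos: [0.4308, -0.0182, 0.227]
tcp_rot: [3.141, 0.001, -3.085]
force: [0.5, 0.2, 0.4]
opening: 0.0149
grip_force: 0.0
pos [ 0.4308 -0.0182  0.227 ] rpy [ 1.800e+02  1.000e-01 -1.767e+02] shift cm [-0.1  -0.05 18.1 ] after turn [-0.12 -0.04 18.1 ] turn deg [ 0.03  0.07 -0.15] F [0.5 0.2 0.4] open 0.0149
pred bar top front [318.58117676 244.52959136]
[145, 143, 146, 142, 109, 101, 98, 99, 101, 99, 77, 8, 8, 15, 43, 41, 39, 36, 12, 47, 70, 71, 83, 109, 113, 92, 88] 204
```

```bash
python3 -m creep '{"translation":[[0,0,3],[0,0,5],[0,0,5],[0,0,4],[0,0,1.1],[0,0,0],[0,0,0]],"rotation":[[0,0,0],[0,0,0],[0,0,0],[0,0,0],[0,0,0],[0,0,0],[0,0,0]],"jaw":[1,1,1,1,1,1,1]}'
python3 -c "
from h import *
go(.552,-.0113,.046,183.4)"
```

```text
time_s: 45.75
eef_pos: [0.4316, -0.0176, 0.0468]
tcp_rot: [3.141, 0.002, -3.084]
force: [-0.3, -0.5, -0.7]
opening: 0.0005
grip_force: 0.0
pos [ 0.4316 -0.0176  0.0468] rpy [ 1.800e+02  1.000e-01 -1.767e+02] shift cm [-12.05  -0.07   0.11] after turn [-12.05  -0.09   0.08] turn deg [ 0.02  0.14 -0.07] F [-0.3 -0.5 -0.7] open 0.0005
```

```bash
python3 -m creep '{"translation":[[-0.4,0,0],[-0.5,0,0],[-0.5,0,0],[-0.6,0,0],[-0.7,0,0],[-0.7,0,0],[-0.7,0,0],[-0.7,0,0],[-0.7,0,0],[-0.7,0,0],[-0.7,0,0],[-0.7,0,0],[-0.7,0,0],[-0.7,0,0],[-0.7,0,0],[-0.6,0,0],[-0.5,0,0],[0,0,0]],"rotation":[[0,0,0],[0,0,0],[0,0,0],[0,0,0],[0,0,0],[0,0,0],[0,0,0],[0,0,0],[0,0,0],[0,0,0],[0,0,0],[0,0,0],[0,0,0],[0,0,0],[0,0,0],[0,0,0],[0,0,0],[0,0,0]],"jaw":[1,1,1,1,1,1,1,1,1,1,1,1,1,1,1,1,1,1]}'
python3 -c "
from h import *
go(.552,-.0113,.046,183.4)"
```

```text
time_s: 48.0
eef_pos: [0.5337, -0.0118, 0.0447]
tcp_rot: [3.141, -0.009, -3.084]
force: [-11.2, -0.1, 9.4]
opening: 0.0004
grip_force: 5.9
pos [ 0.5337 -0.0118  0.0447] rpy [ 179.9   -0.5 -176.7] shift cm [-1.83 -0.06 -0.15] after turn [-1.83 -0.06 -0.13] turn deg [ 0.05 -0.54 -0.1 ] F [-11.2  -0.1   9.4] open 0.0004
```

```bash
python3 -m creep '{"translation":[[-0.3,0,-0.1],[-0.3,0,0],[-0.3,0,0],[-0.3,0,0],[-0.3,0,0],[0,0,0]],"rotation":[[0,0,0],[0,0,0],[0,0,0],[0,0,0],[0,0,0],[0,0,0]],"jaw":[1,1,1,1,1,1]}'
python3 -c "
from h import *
go(.552,-.0113,.046,183.4)"
```

```text
time_s: 48.75
eef_pos: [0.5497, -0.0109, 0.0449]
tcp_rot: [-3.141, -0.007, -3.084]
force: [-5.3, -1.1, -5.1]
opening: 0.0006
grip_force: 2.9
pos [ 0.5497 -0.0109  0.0449] rpy [-180.    -0.4 -176.7] shift cm [-0.23 -0.05 -0.11] after turn [-0.23 -0.05 -0.11] turn deg [-0.01 -0.42 -0.08] F [-5.3 -1.1 -5.1] open 0.0006
```

```bash
python3 -m creep '{"translation":[[-0.2,0,0],[-0.2,0,0],[0,0,0]],"rotation":[[0,0,0],[0,0,0],[0,0,0]],"jaw":[1,1,1]}'; python3 -m creep '{"translation":[[-0.2,0,0],[0,0,0]],"rotation":[[0,0,0],[0,0,0]],"jaw":[1,1]}'
```

```text
time_s: 49.12
eef_pos: [0.5526, -0.0108, 0.0449]
tcp_rot: [3.141, -0.009, -3.084]
force: [-9.3, -1.4, -0.4]
opening: 0.0
grip_force: 4.4
time_s: 49.38
eef_pos: [0.5526, -0.0107, 0.0449]
tcp_rot: [3.141, -0.013, -3.084]
force: [-14.1, -1.8, 6.8]
opening: 0.0004
grip_force: 7.3
```

```bash
python3 -m creep '{"translation":[[-0.2,0,0],[0,0,0],[0,0,0]],"rotation":[[0,0,0],[0,0,0],[0,0,0]],"jaw":[1,1,1]}'; python3 -m creep '{"translation":[[-0.1,0,0],[-0.1,0,0],[0,0,0]],"rotation":[[0,0,0],[0,0,0],[0,0,0]],"jaw":[1,1,1]}'
```

```text
time_s: 49.75
eef_pos: [0.5527, -0.0107, 0.0448]
tcp_rot: [3.14, -0.017, -3.084]
force: [-21.0, -1.0, 14.1]
opening: 0.0005
grip_force: 10.2
time_s: 50.12
eef_pos: [0.5527, -0.0107, 0.0448]
tcp_rot: [3.139, -0.021, -3.085]
force: [-25.8, -1.4, 19.8]
opening: 0.0002
grip_force: 13.1
```

```bash
python3 -m creep '{"translation":[[0.4,0,0],[0.4,0,0],[0.4,0,0],[0,0,0]],"rotation":[[0,0,0],[0,0,0],[0,0,0],[0,0,0]],"jaw":[1,1,1,1]}'; python3 -m creep '{"translation":[[0.6,0,0],[0.8,0,0],[0.8,0,0],[0,0,0],[0,0,0]],"rotation":[[0,0,0],[0,0,0],[0,0,0],[0,0,0],[0,0,0]],"jaw":[1,1,1,1,1]}'
```

```text
time_s: 50.62
eef_pos: [0.5473, -0.011, 0.045]
tcp_rot: [3.141, -0.008, -3.084]
force: [-7.1, -1.2, -3.2]
opening: 0.0004
grip_force: 3.2
time_s: 51.25
eef_pos: [0.5297, -0.0118, 0.0468]
tcp_rot: [3.142, 0.001, -3.083]
force: [-0.2, 0.2, 0.3]
opening: 0.0005
grip_force: 0.0
```

```bash
python3 -m creep '{"translation":[[3,0,0],[0,0,-5],[0,0,-6],[0,0,-6],[0,0,-6],[0,6,0],[0,6,0],[0,6,0],[0,6,0],[0,6,0],[0,4,0],[0,0,0],[0,0,0]],"rotation":[[0,0,0],[0,0,0],[0,0,0],[0,0,0],[0,0,0],[0,0,0],[0,0,0],[0,0,0],[0,0,0],[0,0,0],[0,0,0],[0,0,0],[0,0,0]],"jaw":[1,1,1,1,1,1,1,1,1,1,1,1,1]}'
python3 - <<'E'
from fit import *
import pickle
st(); t=cam('top','top4.png'); pickle.dump(t,open('top4.pkl','wb')); s=cam('scene','scene4.png')
i=cv2.imread('pics/top4.png')[135:300,225:460]; i=cv2.resize(i,None,fx=2.2,fy=2.2)
j=cv2.imread('pics/scene4.png')[130:440,140:480]; j=cv2.resize(j,(280,255))
o=np.zeros((600,800,3),np.uint8); o[:i.shape[0],:i.shape[1]]=i; o[345:600,520:800]=j
k=cv2.imread('pics/top4.png'); k=cv2.resize(k[60:380],(460,230)); o[365:595,:460]=k
cv2.imwrite('pics/final.png',o)
E
```

```text
time_s: 52.88
eef_pos: [0.4799, 0.3247, 0.2765]
tcp_rot: [-3.141, 0.0, -3.084]
force: [0.4, -0.2, -0.6]
opening: 0.0005
grip_force: 0.0
52.875 [0.4799 0.3247 0.2765] [-3.141  0.    -3.084] [ 0.4 -0.2 -0.6] 0.0005 0.0
```

View pics/final.png

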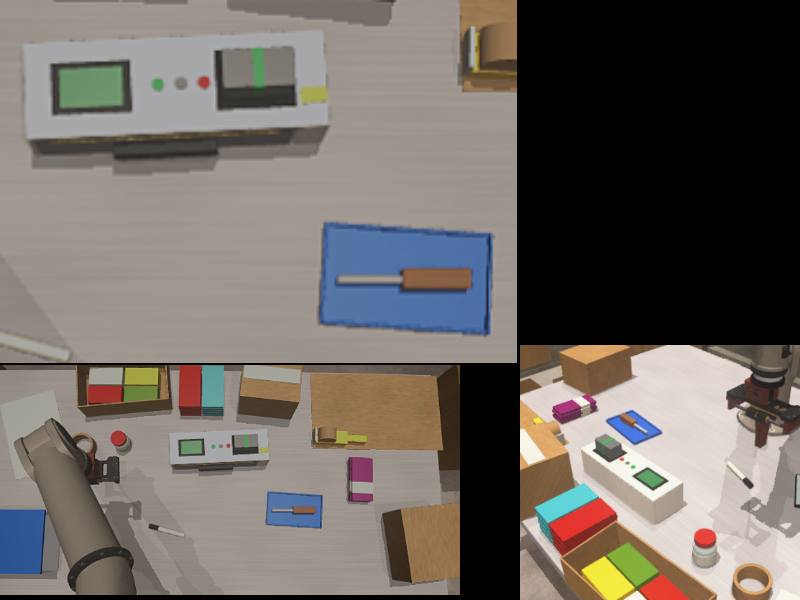

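The final picture shows the drawer shut (bar at (165,150)), the block on the pad at (258,68) and the pin inside its tray at (405,279). Bystanders look undisturbed.

```bash
python3 -c "
from plant import env
print(env.hand_in())"
```

```text
the job is handed in; nothing more can be done
None
```

I handed the job in at about 53 s: the three cartons (purple, red and turquoise; no green one was there) are in pockets 2, 4 and 3. The drawer is shut and stayed shut when let go, the test block lies flat on the pad, and the pin is back in its tray.

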